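Bring the marked valve in front of the inspection camera

TASK

Bring the red-collared brass valve in front of the inspection camera: swing the carriage's orange clamp lever open, slide the carriage along its rail until its yellow pointer lines up with the green pointer of the camera stand, then swing the lever fully back to lock it. With the carriage locked, turn the carousel until the valve on the red collar faces the camera squarely, and finish with the gripper still closed on the blue T-handle, holding the carousel still there; do not let go. Never touch the polished valves, and leave the other things on the bench where they are.

Things in the scene. Friction and masses are not known exactly. Their poses are not given: they have to be found in the camera images.
- rail_unit: the fixed linear unit on the bench, an aluminium base with two steel shafts, 560 mm long. Origin at the middle of its underside, on the bench; its y axis runs along the rail, its x axis points across the rail from the clamp lever's side to the camera's side, z is up. It stands anywhere with a yaw of up to about 7 degrees
- carriage (a joint): the carriage on the rail (aluminium plate 315 x 200 mm, top 48 mm above the bench, carrying everything else): metres along the rail unit's y axis, 0 in the middle of the rail, from -0.165 to 0.165. Unlocked it slides with about 3 N; locked it cannot be pushed by hand
- carriage_knob (a point): centre of the carriage's black pull knob, an upright round knob of 32 mm diameter and 30 mm height (70 to 100 mm above the bench) on a thinner stem, fixed to the carriage; grip it from above or push it to slide the carriage
- carriage_pointer (a point): tip of the yellow pointer on the carriage's edge towards the camera, 48 mm above the bench, on the carriage's centre line
- stand_pointer (a point): tip of the green pointer tongue on the foot of the camera stand (fixed, 185 mm high, clamped at any place along the far side of the rail unit, behind the carousel), 46 mm above the bench, on the camera's centre line. Its axes are parallel to the rail unit's, and the camera with its white ring light looks along -x, 135 mm above the bench. When the carriage is right, the yellow pointer's tip lies straight across from it (same position along the rail, about 9 mm gap)
- clamp_lever (a joint): orange clamp lever, turning about a vertical pivot on the carriage: 0 = fully locked (at its stop), 1.2 rad = fully open (at its stop). Seen from above it opens clockwise: from pointing along the rail's -y direction (14 degrees towards the camera) to pointing slantwise at the robot's side. The clamp lets go at about 0.5 rad; the lever stays where it is left and takes about 2 to 7 N at the grip point
- clamp_pivot (a point): point on the clamp lever's pivot axis, 78 mm above the bench, level with the grip point; moves with the carriage. The lever's hub is 26 mm across and its top is 78 mm above the bench
- clamp_grip (a point): point on the middle of the lever's arm, 60 mm from the pivot axis and 78 mm above the bench; here the arm is a level round bar of 14 mm diameter, its end 25 mm farther out. The space below the bar down to the carriage plate (48 mm above the bench) is free
- carousel (a joint): angle of the carousel about its vertical axis on the carriage, counter-clockwise seen from above; 0 (or any whole turn) = the red-collared valve faces the camera exactly. Turns freely both ways with light friction (0.05 N m) and stays where it is left. Black disc of 220 mm diameter, top 65 mm above the bench
- carousel_axis (a point): point on the carousel's axis at the height of the T-handle's bar, 190 mm above the bench; moves with the carriage
- t_handle: blue T-handle on top of the carousel's steel column: a level bar 80 mm long, 16 mm wide and 24 mm high. Origin at the bar's centre, 190 mm above the bench, on the carousel's axis; its x axis runs along the bar and points over the red-collared valve; it turns with the carousel
- marked_tap (a point): middle of the valve on the red collar (the other four collars are grey), 109 mm above the bench and 72 mm from the carousel's axis; its outlet points outwards from the axis
- taps: the five polished brass valves standing in a ring of 72 mm radius on the carousel, fixed to it, their tops 147 mm above the bench, everything of them between 47 and 108 mm from the axis. Origin on the carousel's axis at bench height; its x axis points to the red-collared one. Not to be touched
- spare_valve: loose brass valve, 76 mm high, standing on the bench; origin under its foot; leave alone
- brass_ring: loose brass ring, 72 mm across, 16 mm high; leave alone
- brass_rosette: loose brass rosette, 64 mm across, 10 mm high; leave alone
- paste_jar: white jar with blue cap, 68 mm across, 62 mm high; leave alone
- cleaner_bottle: clear bottle with blue cap, 66 mm across, 170 mm high; leave alone
- screwdriver: screwdriver lying on the bench; leave alone
- soft_brush: brush lying on the bench between robot and rail unit; leave alone
- spanner: spanner lying on the bench; leave alone

How it is judged:
By the outcome, as a careful person would: the job done as asked, in the order asked, and still so for the second after the job is handed in, while the arm keeps its last pose, push and grip.
It also fails if it takes over 72 s, if anything falls off the work surface, if the arm or the gripper's body presses on something with over 40 N, if the wrist force passes 120 N, or if a joint passes its speed limit or range.

ROBOT

A 7-joint arm with a two-finger parallel gripper is mounted at the origin on the work surface. World frame = base frame: x ahead of the robot, y to its left, z up, the work surface at z = 0. Lengths are in m, angles in rad, forces in N, time in s.
With the tool pointing down it reaches from about 0.35 to 0.9 m from the base axis. Payload 19.9 kg.
Tool frame: the origin (TCP) lies between the finger pads; the fingertips stand 25 mm ahead of it and the grasp point (between the pads) lies 6 mm ahead of it; y points along the fingers, z is the direction in which the jaws open and shut, and the axes are right-handed (so a half turn about y gives the same grasp; the last joint's range is limited). The gripper opens to 85 mm and grips with 20 to 120 N. Pads are 22 mm wide; open, the fingers measure 114 mm over their backs; the gripper's body (76 mm by 85 mm) begins 54 mm behind the grasp point. The pads swing forward as they close: fully open they stand 13 mm farther back than shut.
Start: joints at [1.248, 0.417, -0.01, 1.614, 0.005, 1.111, -0.053], TCP at [0.173, -0.601, 0.256] pointing down, gripper open.
Joint ranges: [-2.81, 2.81], [-0.39, 2.02], [-1.27, 1.25], [0.06, 2.57], [-1.19, 4.33], [0.19, 2], [-2.82, 2.82]. Speed limits (rad/s): [1.89, 1.89, 2.39, 2.39, 3.01, 3.01, 3.01].

INTERFACE

Orientations are given as a rotation vector (axis times angle).
In Python, from cell import telemetry, viewer, job gives the robot as it stands.
- The arm moves only by the tool drive_tool, never from a script. Its argument "deltas" is a list that holds one entry, the list of rows, each a list of 7 numbers: the shift along the tool's x, y, z in mm, then the turn, a rotation vector about the tool's x, y, z in degrees, then the closure, from 0 (fully open) to 1 (shut). In form: [[[dx, dy, dz, wx, wy, wz, claw], ...]]. A call has 1 to 10 rows; each row shifts and turns the pose as measured when the row begins, along the tool's axes as they then stand; what a row does not reach is not made up. A row lasts 1/8 s, in which the tool goes at most 62.5 mm and 10.7 degrees, less where a joint would pass 70% of its speed; a pose out of reach is approached as far as the arm can. A call with a gripper value outside its range is refused whole. The fingers move at their own pace and stop on an object; the grip force is fixed at half the most. Time passes only in rows, so rows that do not move let the fingers close. It gives the time, the measured TCP pose, the force and the opening at its end, in the units of the state.
- telemetry.read_state(): the state, without advancing time (a new reading comes with each control period).
- viewer.read_camera(name): name is "scene" or "top"; returns the picture (420x560x3 uint8, blue, green, red); there is no depth.
- viewer.camera_model(name): a dict with "fovy" (degrees; the focal length in pixels is half the picture's height over the tangent of half this angle, whatever the lens; pixels are square), "cx", "cy" (the principal point, pixels), "rvec" (rotation vector, rad) and "tvec" (3), from world to camera coordinates, as OpenCV has them. Camera axes: x right, y down, z forward; pixel columns grow to the right and rows downward; lengths in m; the calibration is good to about 2 mm. A picture is of the moment at which its call begins. camera_model takes no time and is no camera call.
- job.sign_off(): hands the job in, once; it reports no verdict.
Trained networks look in the newest picture that a camera, given by its name, has taken for a name from the list of things; names that differ only in an ending like _2 or _b are one class to them, and where a whole thing is asked for, a point or a joint stands for the part that bears it (a point fixed in the world has none). Each returns a list of dicts, best first, with "score" (0 to 1); they miss things now and then, are a little off and sometimes report something else, mostly with a low value. They report only what shows in the picture. A call takes as long as a camera call.
- viewer.spot_in(camera, target): "at" ([x, y, z] in m, in world coordinates, good to about 4 mm: the middle of the surface that is visible of it).
- viewer.cut_out(camera, target): "pixels" (420x560 bool, what is visible of it).
The state is a dict: "time_s": time; "joint_positions": joint angles; "qd": joint speeds; "joint_efforts": joint torques, N m; "ee_pos": TCP position; "ee_rot": TCP orientation; "wrist_force": force on the tool from outside, world axes, zero at the start; "wrist_torque": the same for the moment, N m; "grip_width": finger opening in m.
Only numpy, scipy, OpenCV 4.12 (cv2) and the standard library are available. Lean on these libraries where they do the work, as an engineer would, in place of code of your own. Each camera call takes 0.05 s, during which the arm holds its last target.

## Working session

There is one attempt and no reset: what is moved stays moved. The work goes in short steps, Python scripts to look and compute and a tool call to move; the robot and the scene stay as the last step left them, time stands still between calls to the robot, and variables do not carry over. Pictures are saved under pics/ and viewed, and the job is handed in when it is done.

Besides the shell and the picture viewer there is one more tool, called after "Call:" by a JSON object that holds its "fn" and its "kwargs", one argument or row to a line. drive_tool: Moves the arm, as the interface text tells. Its arguments: {"type":"object","properties":{"deltas":{"type":"array"}},"required":["deltas"]}

```bash
ls; mkdir -p pics; python3 - <<'E'
from cell import telemetry, viewer, job
import cv2
for c in("scene","top"):
    im=viewer.read_camera(c); cv2.imwrite(f"pics/{c}0.png",im); print(viewer.camera_model(c))
s=telemetry.read_state(); print(s)
for c in("scene","top"):
  for t in ["carriage_knob","carriage_pointer","stand_pointer","clamp_pivot","clamp_grip","carousel_axis","t_handle","marked_tap","rail_unit"]:
    r=viewer.spot_in(c,t); print(c,t,[(round(q["score"],2),[round(float(v),4) for v in q["at"]]) for q in r[:2]])
E
```

```text
pics
{'fovy': 55.004716795405436, 'cx': 277.86273132501094, 'cy': 207.45501518242125, 'rvec': array([ 2.15416403,  1.33257981, -0.47308147]), 'tvec': array([-0.23551608, -0.33885269,  1.47745434])}
{'fovy': 55.68819057313286, 'cx': 277.01062772023664, 'cy': 210.39463004071303, 'rvec': array([ 2.1785385 , -2.16371777,  0.08031771]), 'tvec': array([-9.35776977e-04,  5.76120657e-01,  1.20256393e+00])}
{'time_s': 0.1, 'joint_positions': array([ 1.24850086,  0.41788926, -0.01030415,  1.61410775,  0.00473164,
        1.11068085, -0.05300864]), 'qd': array([ 0.0004148 , -0.00160248,  0.00043758, -0.00222835,  0.0006507 ,
        0.00312687, -0.00021508]), 'joint_efforts': array([ 6.07720613e-04, -8.65820861e+01,  6.79950435e-01, -4.35634983e+01,
        1.91312033e-02,  4.97553527e-03, -2.11186085e-05]), 'ee_pos': array([ 0.17311005, -0.60026004,  0.25574105]), 'ee_rot': array([-0.29298372,  2.07213957, -2.06998372]), 'wrist_force': array([ 0.27163982,  0.16253961, -0.20310005]), 'wrist_torque': array([ 0.01196938,  0.00366726, -0.00724872]), 'grip_width': 0.08533837777540715}
scene carriag
[... 555 characters left out ...]
.0909])]
scene rail_unit [(0.75, [0.6796, -0.0268, 0.0221]), (0.71, [0.3679, 0.1339, 0.0127])]
top carriage_knob [(0.61, [0.5947, -0.0022, 0.0643])]
top carriage_pointer [(0.66, [0.5969, -0.0114, 0.0689]), (0.49, [0.6262, -0.0074, 0.0743])]
top stand_pointer [(0.71, [0.8565, 0.1139, 0.1491])]
top clamp_pivot [(0.87, [0.5954, -0.0105, 0.0699])]
top clamp_grip [(0.56, [0.4921, -0.0925, 0.084])]
top carousel_axis [(0.56, [0.5936, -0.0082, 0.0696]), (0.29, [0.6276, -0.0114, 0.0687])]
top t_handle [(0.78, [0.6307, -0.0092, 0.206]), (0.53, [0.4926, -0.0967, 0.0807])]
top marked_tap [(0.67, [0.6278, -0.0119, 0.0712]), (0.64, [0.473, -0.518, 0.0078])]
top rail_unit [(0.58, [0.6216, 0.0082, 0.0223])]
```

View pics/scene0.png

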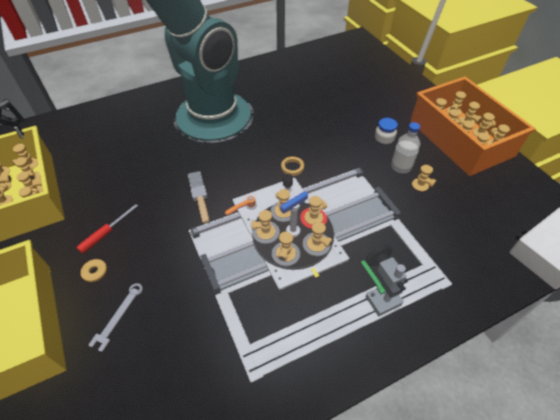

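View pics/top0.png

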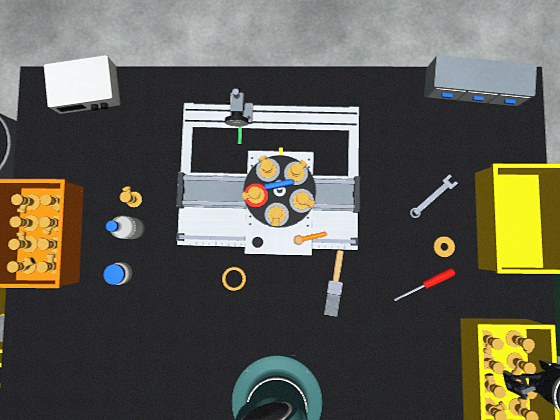

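```bash
python3 - <<'E'
import cv2
im=cv2.imread('pics/top0.png'); cv2.imwrite('pics/top0z.png',cv2.resize(im[90:290,160:420],None,fx=3,fy=3,interpolation=cv2.INTER_CUBIC))
im=cv2.imread('pics/scene0.png'); cv2.imwrite('pics/scene0z.png',cv2.resize(im[90:280,180:440],None,fx=3,fy=3,interpolation=cv2.INTER_CUBIC))
E
```

```text
(no output)
```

View pics/top0z.png

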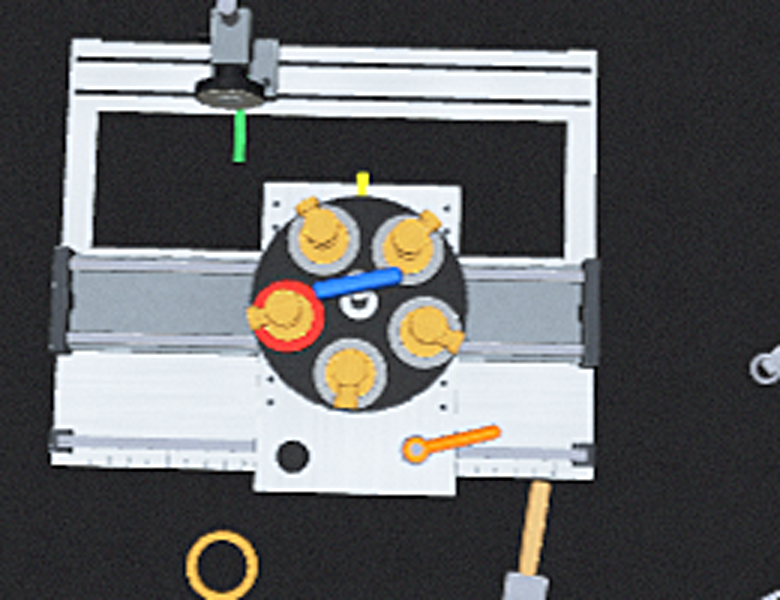

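View pics/scene0z.png

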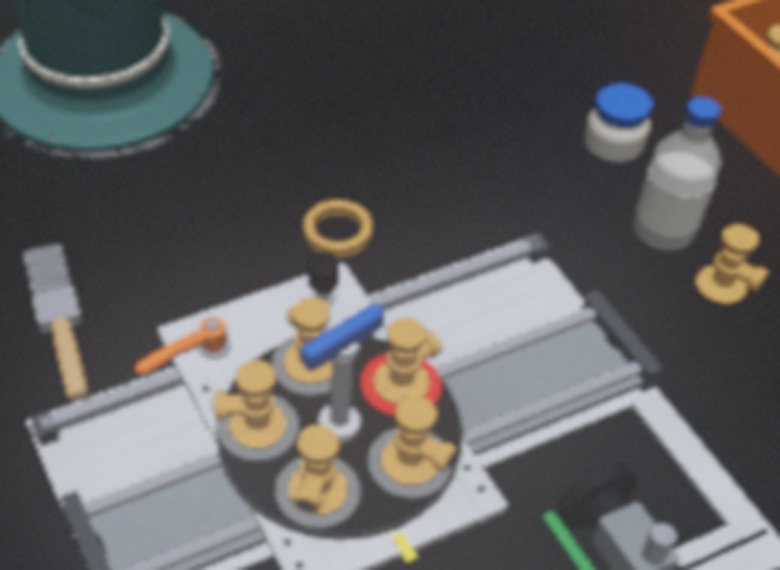

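```bash
cat > h.py <<'E'
import numpy as np, cv2
from scipy.spatial.transform import Rotation as R
from cell import telemetry, viewer, job
def ray(c,u,v):
    m=viewer.camera_model(c); f=210/np.tan(np.radians(m["fovy"]/2))
    Rm=R.from_rotvec(m["rvec"]).as_matrix(); o=-Rm.T@m["tvec"]
    return o, Rm.T@np.array([(u-m["cx"])/f,(v-m["cy"])/f,1])
def onz(c,u,v,z):
    o,d=ray(c,u,v); return (o+d*(z-o[2])/d[2])
def proj(c,p):
    m=viewer.camera_model(c); f=210/np.tan(np.radians(m["fovy"]/2))
    q=R.from_rotvec(m["rvec"]).as_matrix()@np.asarray(p,float)+m["tvec"]
    return np.array([f*q[0]/q[2]+m["cx"],f*q[1]/q[2]+m["cy"]])
def zt(X,Y,x0=160,y0=90,k=3): return (X+.5)/k-.5+x0,(Y+.5)/k-.5+y0
def st():
    s=telemetry.read_state(); print("t",round(s["time_s"],2),"pos",s["ee_pos"].round(4),"w",round(s["grip_width"],4),"F",s["wrist_force"].round(1),"T",s["wrist_torque"].round(2)); print("q",s["joint_positions"].round(2)); print(R.from_rotvec(s["ee_rot"]).as_matrix().round(3)); return s
E
python3 - <<'E'
from h import *
st()
def t(n,X,Y,z): print(n,onz("top",*zt(X,Y),z).round(4))
t("green tip",239,161,.046);t("green base",240,113,.046);t("yellow tip",362,172,.048);t("yellow base",362,192,.048)
t("disc",359,303.5,.065)
t("knob",293,457,.1);t("pivot",415,450,.078);t("leverend",498,432,.078)
t("bar L",318,289,.202);t("bar R",399,274,.202);t("red",288,315,.147)
t("shaftL",70,261,.03);t("shaftR",585,268,.03)
t("plate TL",263,183,.048);t("TR",461,187,.048);t("BL",254,491,.048);t("BR",456,496,.048)
def s(n,X,Y,z): print("S",n,onz("scene",*zt(X,Y,180,90),z).round(4))
s("yel tip",409,560,.048); s("green tip",548,515,.046); s("knob",322,265,.1);s("pivot",213,325,.078);s("lend",140,367,.078)
s("barA",376,312,.2);s("barB",310,355,.2)
E
```

```text
t 1.0 pos [ 0.1732 -0.6005  0.2563] w 0.0853 F [ 0.2 -1.7  0.8] T [0.01 0.03 0.05]
q [ 1.25  0.42 -0.01  1.61  0.    1.11 -0.05]
[[-0.961 -0.     0.277]
 [-0.277  0.    -0.961]
 [ 0.    -1.    -0.   ]]
green tip [0.7811 0.1204 0.046 ]
green base [0.8315 0.1202 0.046 ]
yellow tip [ 0.7696 -0.0061  0.048 ]
yellow base [ 0.7488 -0.0062  0.048 ]
disc [ 0.6316 -0.0041  0.065 ]
knob [0.4779 0.058  0.1   ]
pivot [ 0.4857 -0.0599  0.078 ]
leverend [ 0.5039 -0.141   0.078 ]
bar L [0.6256 0.0313 0.202 ]
bar R [ 0.6394 -0.0403  0.202 ]
red [0.6092 0.0613 0.147 ]
shaftL [0.679  0.2958 0.03  ]
shaftR [ 0.6745 -0.2362  0.03  ]
plate TL [0.7577 0.0952 0.048 ]
TR [ 0.7545 -0.1073  0.048 ]
BL [0.444  0.0999 0.048 ]
BR [ 0.4406 -0.1022  0.048 ]
S yel tip [ 0.7676 -0.0113  0.048 ]
S green tip [0.7822 0.1172 0.046 ]
S knob [0.4812 0.0538 0.1   ]
S pivot [ 0.485  -0.0621  0.078 ]
S lend [ 0.5006 -0.1415  0.078 ]
S barA [0.628 0.026 0.2  ]
S barB [ 0.6436 -0.0415  0.2   ]
```

```bash
cat >> h.py <<'E'
def plan(target, zdir_deg, n, claw, s=None):
    """rows for TCP target, tool down, tool z at world angle zdir_deg"""
    s=s or telemetry.read_state(); p=s["ee_pos"].copy(); M=R.from_rotvec(s["ee_rot"])
    a=np.radians(zdir_deg); z=np.array([np.cos(a),np.sin(a),0]); y=np.array([0,0,-1.]); x=np.cross(y,z)
    T=R.from_matrix(np.c_[x,y,z]); rv=(M.inv()*T).as_rotvec(); out=[]
    for i in range(n):
        d=M.inv().apply((np.asarray(target)-p)/(n-i)); 
        out.append([int(round(v)) if n>3 else round(v,1) for v in d*1000]+[round(v,1) for v in np.degrees(rv/n)]+[claw])
        p=p+M.apply(np.array(out[-1][:3])/1000); M=M*R.from_rotvec(rv/n)
    print(str([out]).replace(" ",""))
E
python3 - <<'E'
from h import *
plan([.499,-.1195,.25],13.1,10,0)
E
```

```text
[[[-45,1,-37,np.float64(0.0),np.float64(-8.7),np.float64(-0.0),0],[-50,1,-30,np.float64(0.0),np.float64(-8.7),np.float64(-0.0),0],[-54,1,-22,np.float64(0.0),np.float64(-8.7),np.float64(-0.0),0],[-56,0,-14,np.float64(0.0),np.float64(-8.7),np.float64(-0.0),0],[-58,1,-5,np.float64(0.0),np.float64(-8.7),np.float64(-0.0),0],[-58,0,4,np.float64(0.0),np.float64(-8.7),np.float64(-0.0),0],[-57,1,12,np.float64(0.0),np.float64(-8.7),np.float64(-0.0),0],[-54,0,21,np.float64(0.0),np.float64(-8.7),np.float64(-0.0),0],[-50,1,29,np.float64(0.0),np.float64(-8.7),np.float64(-0.0),0],[-46,0,36,np.float64(0.0),np.float64(-8.7),np.float64(-0.0),0]]]
```

Call:
{"fn": "drive_tool", "kwargs": {
  "deltas": [
    [[-45,1,-37,0,-8.7,0,0],[-50,1,-30,0,-8.7,0,0],[-54,1,-22,0,-8.7,0,0],[-56,0,-14,0,-8.7,0,0],[-58,1,-5,0,-8.7,0,0],[-58,0,4,0,-8.7,0,0],[-57,1,12,0,-8.7,0,0],[-54,0,21,0,-8.7,0,0],[-50,1,29,0,-8.7,0,0],[-46,0,36,0,-8.7,0,0]]
  ]
}}

```text
time_s: 2.25
ee_pos: [0.4972, -0.1018, 0.2505]
ee_rot: [-1.327, 1.005, -1.013]
wrist_force: [1.0, -0.9, -0.0]
grip_width: 0.0852
```

```bash
sed -i 's/round(v,1) for v in np.degrees/round(float(v),1) for v in np.degrees/; s/else round(v,1)/else round(float(v),1)/' h.py; python3 - <<'E'
from h import *
st()
plan([.499,-.1195,.15],13.1,4,0.45)
E
```

```text
t 2.25 pos [ 0.4972 -0.1018  0.2505] w 0.0852 F [ 1.  -0.9 -0. ] T [-0.06 -0.06  0.  ]
q [ 0.64  0.26 -0.58  1.89  0.17  1.03  0.26]
[[ 0.266  0.003  0.964]
 [-0.964 -0.005  0.266]
 [ 0.006 -1.     0.001]]
[[[4,25,-1,-0.0,0.6,0.1,0.45],[4,25,-1,-0.0,0.6,0.1,0.45],[5,25,0,-0.0,0.6,0.1,0.45],[4,26,-1,-0.0,0.6,0.1,0.45]]]
```

Call:
{"fn": "drive_tool", "kwargs": {
  "deltas": [
    [[4,25,-1,0,0.6,0,0.45],[4,25,-1,0,0.6,0,0.45],[5,25,0,0,0.6,0,0.45],[4,25,-1,0,0.6,0,0.45],[0,0,0,0,0,0,0.45]]
  ]
}}

```text
time_s: 2.88
ee_pos: [0.5018, -0.1149, 0.1488]
ee_rot: [-1.312, 1.027, -1.039]
wrist_force: [-0.9, 0.0, 0.7]
grip_width: 0.0472
```

```bash
python3 - <<'E'
from h import *
st()
plan([.499,-.1195,.084],13.1,2,0.45)
for c in("scene","top"):
    im=viewer.read_camera(c); cv2.imwrite(f"pics/{c}1.png",im)
    u,v=(int(q) for q in proj(c,[.499,-.12,.078])); print(u,v)
    cv2.imwrite(f"pics/{c}1z.png",cv2.resize(im[v-60:v+60,u-70:u+70],None,fx=4,fy=4,interpolation=cv2.INTER_CUBIC))
E
```

```text
t 2.88 pos [ 0.5018 -0.1149  0.1488] w 0.0472 F [-0.9  0.   0.7] T [-0.01  0.   -0.01]
q [ 0.6   0.4  -0.53  1.97  0.28  0.83  0.16]
[[ 0.235  0.005  0.972]
 [-0.972 -0.004  0.235]
 [ 0.005 -1.     0.004]]
[[[1.7,32.4,-2.1,-0.1,0.2,0.2,0.45],[1.9,32.4,-1.9,-0.1,0.2,0.2,0.45]]]
233 208
318 235
```

View pics/scene1z.png

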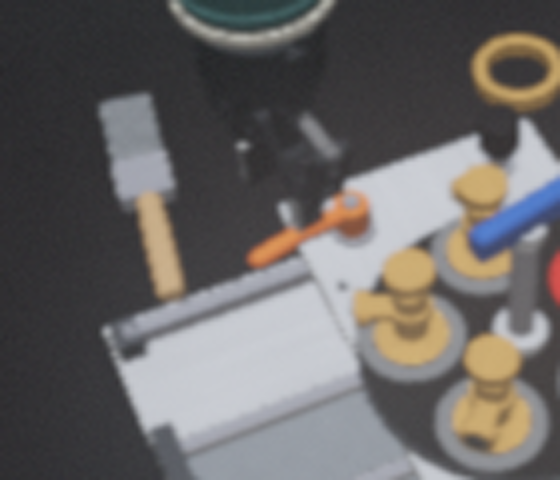

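View pics/top1z.png

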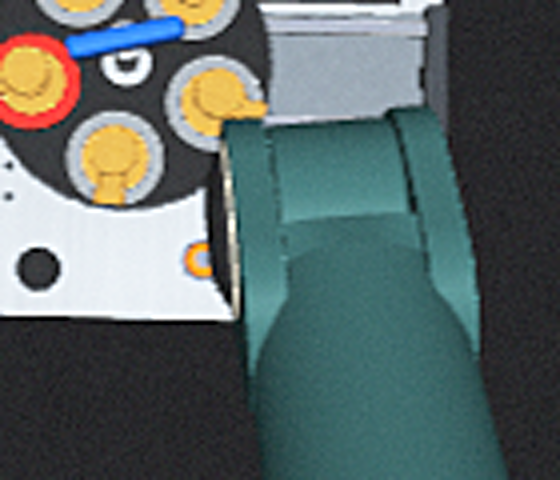

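Call:
{"fn": "drive_tool", "kwargs": {
  "deltas": [
    [[2,32,-2,0,0.2,0,0.45],[2,32,-1,0,0.2,0,0.45],[0,0,0,0,0,0,0.45]]
  ]
}}

```text
time_s: 3.35
ee_pos: [0.5041, -0.12, 0.0896]
ee_rot: [-1.306, 1.024, -1.05]
wrist_force: [0.4, 0.3, 0.4]
grip_width: 0.047
```

```bash
python3 - <<'E'
from h import *
st()
for c in("scene",):
    im=viewer.read_camera(c)
    u,v=(int(q) for q in proj(c,[.499,-.12,.078])); print(u,v)
    cv2.imwrite(f"pics/{c}2z.png",cv2.resize(im[v-60:v+60,u-70:u+70],None,fx=4,fy=4,interpolation=cv2.INTER_CUBIC))
E
```

```text
t 3.35 pos [ 0.5041 -0.12    0.0896] w 0.047 F [0.4 0.3 0.4] T [0.02 0.01 0.03]
q [ 0.56  0.5  -0.48  2.    0.35  0.7   0.1 ]
[[ 0.229  0.015  0.973]
 [-0.973 -0.007  0.229]
 [ 0.01  -1.     0.013]]
233 208
```

View pics/scene2z.png

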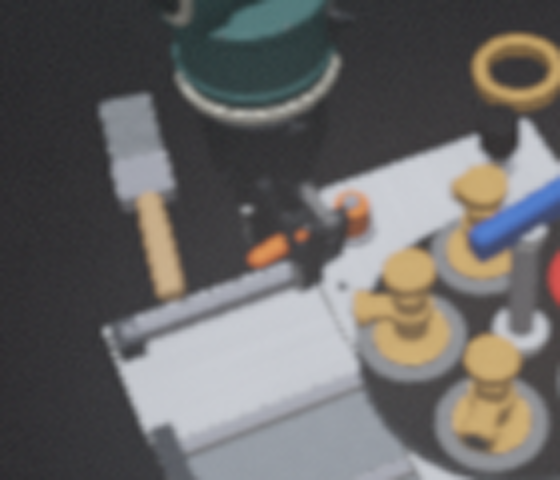

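Call:
{"fn": "drive_tool", "kwargs": {
  "deltas": [
    [[-1,6,-5,-0.5,0,0.6,0.75],[0,1,0,0,0,0,0.75],[0,0,0,0,0,0,0.75]]
  ]
}}

```text
time_s: 3.78
ee_pos: [0.5012, -0.1205, 0.0868]
ee_rot: [-1.304, 1.03, -1.043]
wrist_force: [1.2, -0.5, 0.0]
grip_width: 0.0216
```

```bash
python3 - <<'E'
from h import *
st()
E
```

```text
t 3.77 pos [ 0.5012 -0.1205  0.0868] w 0.0216 F [ 1.2 -0.5  0. ] T [-0.  0. -0.]
q [ 0.57  0.5  -0.48  2.    0.35  0.7   0.1 ]
[[ 0.229  0.009  0.973]
 [-0.973 -0.     0.229]
 [ 0.002 -1.     0.009]]
```

Call:
{"fn": "drive_tool", "kwargs": {
  "deltas": [
    [[0,2,-9,0,8,0,0.75],[-1,0,-9,0,8,0,0.75],[-1,0,-9,0,8,0,0.75],[-1,0,-9,0,8,0,0.75]]
  ]
}}

```text
time_s: 4.28
ee_pos: [0.4675, -0.1189, 0.0864]
ee_rot: [-1.014, 1.447, -1.464]
wrist_force: [3.3, -2.6, -2.8]
grip_width: 0.0214
```

```bash
cat >> h.py <<'E'
def lev(P,yaw=-0.9):
    s=telemetry.read_state(); d=s["ee_pos"][:2]-np.array(P); z=R.from_rotvec(s["ee_rot"]).as_matrix()[:,2]
    print("lever r",np.hypot(*d).round(4),"theta",round(float(np.degrees(-np.arctan2(d[1],d[0]))-(76+0)+yaw*-1*-1),1),"toolz",np.degrees(np.arctan2(z[1],z[0])).round(1))
E
python3 - <<'E'
from h import *
st();lev((.4855,-.061))
E
```

```text
t 4.28 pos [ 0.4675 -0.1189  0.0864] w 0.0214 F [ 3.3 -2.6 -2.8] T [-0.48 -0.65 -0.01]
q [ 0.48  0.43 -0.35  2.09  0.24  0.64 -0.37]
[[-0.337  0.015  0.941]
 [-0.941 -0.001 -0.337]
 [-0.004 -1.     0.015]]
lever r 0.0606 theta 30.4 toolz -19.7
```

Call:
{"fn": "drive_tool", "kwargs": {
  "deltas": [
    [[-1,0,-9,0,8,0,0.75],[-1,0,-9,0,8,0,0.75],[-1,0,-9,0,8,0,0.75],[-1,0,-9,0,7,0,0.75],[-1,0,-9,0,5,0,0.75],[0,0,-4,0,2,0,0.75]]
  ]
}}

```text
time_s: 5.03
ee_pos: [0.4349, -0.0867, 0.0887]
ee_rot: [-0.504, 1.9, -1.92]
wrist_force: [2.3, -2.3, -1.9]
grip_width: 0.0213
```

```bash
python3 - <<'E'
from h import *
st();lev((.4855,-.061))
E
```

```text
t 5.03 pos [ 0.4349 -0.0867  0.0887] w 0.0213 F [ 2.3 -2.3 -1.9] T [-0.51 -0.5   0.03]
q [ 0.3   0.36 -0.2   2.19  0.13  0.58 -1.03]
[[-0.859  0.024  0.512]
 [-0.512 -0.004 -0.859]
 [-0.019 -1.     0.016]]
lever r 0.0567 theta 76.2 toolz -59.2
```

Call:
{"fn": "drive_tool", "kwargs": {
  "deltas": [
    [[0,1,-6,0,0,0,0.75],[0,0,-4,0,0,0,0.75]]
  ]
}}

```text
time_s: 5.28
ee_pos: [0.4325, -0.0784, 0.089]
ee_rot: [-0.498, 1.894, -1.921]
wrist_force: [6.8, -4.2, -3.1]
grip_width: 0.0215
```

```bash
python3 - <<'E'
from h import *
st();lev((.4855,-.061))
E
```

```text
t 5.28 pos [ 0.4325 -0.0784  0.089 ] w 0.0215 F [ 6.8 -4.2 -3.1] T [-0.9  -1.25  0.05]
q [ 0.28  0.35 -0.2   2.2   0.13  0.57 -1.05]
[[-0.858  0.031  0.512]
 [-0.512 -0.005 -0.859]
 [-0.024 -1.     0.02 ]]
lever r 0.0558 theta 84.9 toolz -59.2
```

Call:
{"fn": "drive_tool", "kwargs": {
  "deltas": [
    [[0,0,3,0,0,0,0.5],[0,-40,0,0,0,0,0.3],[0,-60,0,0,0,0,0.3],[0,-60,0,0,0,0,0.3]]
  ]
}}

```text
time_s: 5.78
ee_pos: [0.4274, -0.0799, 0.2506]
ee_rot: [-0.507, 1.9, -1.917]
wrist_force: [1.4, 0.4, 1.1]
grip_width: 0.0598
```

```bash
python3 - <<'E'
from h import *
st()
im=viewer.read_camera("top"); cv2.imwrite('pics/top3z.png',cv2.resize(im[90:290,160:420],None,fx=3,fy=3,interpolation=cv2.INTER_CUBIC))
im=viewer.read_camera("scene"); cv2.imwrite('pics/scene3z.png',cv2.resize(im[90:280,180:440],None,fx=3,fy=3,interpolation=cv2.INTER_CUBIC))
E
```

```text
t 5.78 pos [ 0.4274 -0.0799  0.2506] w 0.0598 F [1.4 0.4 1.1] T [-0.02 -0.06  0.01]
q [ 0.35  0.07 -0.24  2.07  0.02  0.97 -0.94]
[[-0.857  0.023  0.514]
 [-0.515 -0.003 -0.857]
 [-0.019 -1.     0.014]]
```

View pics/top3z.png

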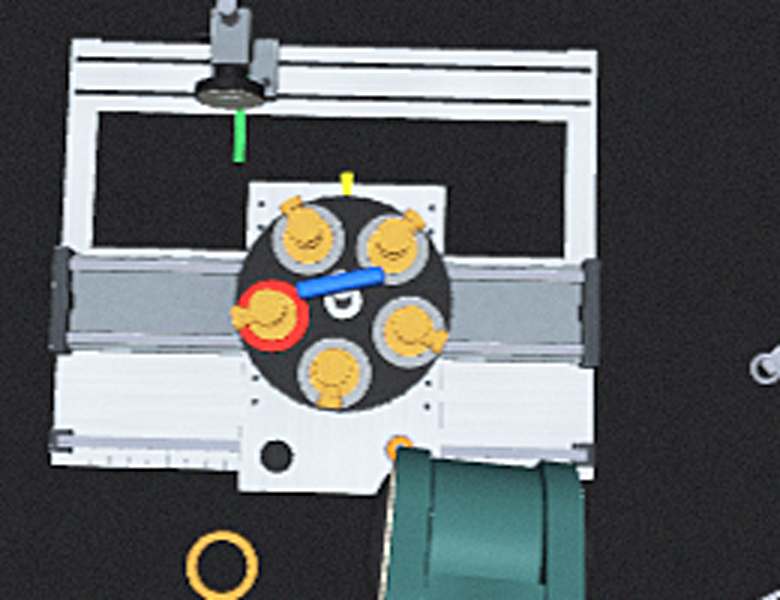

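View pics/scene3z.png

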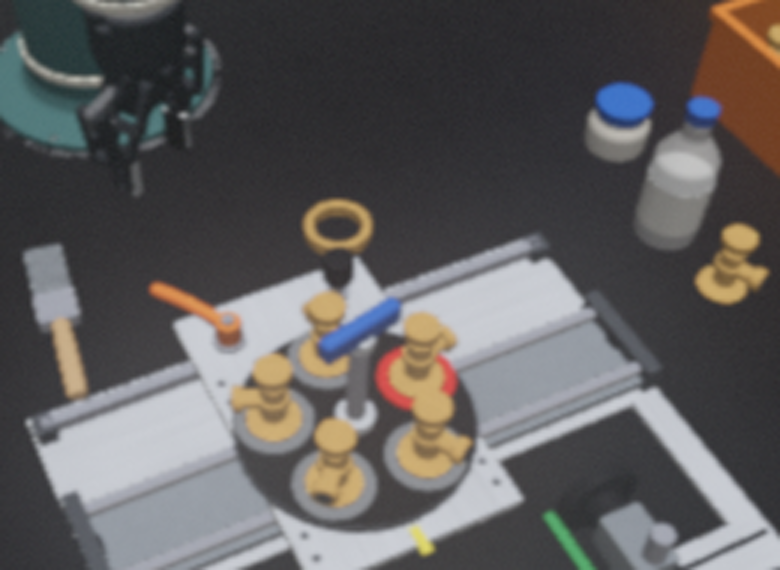

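```bash
python3 - <<'E'
from h import *
def t(n,X,Y,z): print(n,onz("top",*zt(X,Y),z).round(4))
t("yel",347,172,.048);t("knob",277,457,.1);t("pivot",400,448,.078);t("green",239,161,.046)
def s(n,X,Y,z): print("S",n,onz("scene",*zt(X,Y,180,90),z).round(4))
s("yel",427,552,.048);s("knobtop",338,260,.1)
for c in("top","scene"):
    for n in("carriage_knob","carriage_pointer","stand_pointer"):
        for q in viewer.cut_out(c,n)[:2]:
            ys,xs=np.nonzero(q["pixels"]); print(c,n,round(q["score"],2),len(xs),xs.mean().round(1),ys.mean().round(1),xs.min(),xs.max(),ys.min(),ys.max())
plan([.477,.074,.25],-90,4,0.2)
E
```

```text
yel [0.7696 0.0093 0.048 ]
knob [0.4778 0.0734 0.1   ]
pivot [ 0.4876 -0.0452  0.078 ]
green [0.7811 0.1204 0.046 ]
S yel [0.7678 0.0059 0.048 ]
S knobtop [0.4823 0.0703 0.1   ]
top carriage_knob 0.7 6692 273.3 200.5 237 311 148 254
top carriage_pointer 0.6 6763 273.4 201.1 237 311 149 254
top carriage_pointer 0.43 516 118.2 273.6 104 132 262 284
top stand_pointer 0.55 834 239.2 111.9 225 253 88 142
top stand_pointer 0.55 6735 273.2 200.5 237 311 148 254
scene carriage_knob 0.65 22173 301.8 257.5 190 449 169 381
scene carriage_pointer 0.93 7659 294.4 229.0 230 353 172 287
scene carriage_pointer 0.45 533 198.3 193.8 188 208 172 223
scene stand_pointer 0.8 1939 384.8 280.5 362 406 244 315
scene stand_pointer 0.51 4988 298.2 229.4 256 338 187 267
[[[-30,0,-27,-0.1,7.7,-0.3,0.2],[-27,-1,-30,-0.1,7.7,-0.3,0.2],[-22,-1,-34,-0.1,7.7,-0.3,0.2],[-18,0,-36,-0.1,7.7,-0.3,0.2]]]
```

Call:
{"fn": "drive_tool", "kwargs": {
  "deltas": [
    [[-30,0,-27,-0.1,7.7,-0.3,0.2],[-27,-1,-30,0,7.7,-0.3,0.2],[-22,-1,-34,0,7.7,-0.3,0.2],[-18,0,-36,0,7.7,-0.3,0.2],[0,0,0,0,0,0,0.2]]
  ]
}}

```text
time_s: 6.8
ee_pos: [0.4777, 0.0778, 0.2445]
ee_rot: [-0.008, -2.203, 2.215]
wrist_force: [-1.0, -0.3, -0.8]
grip_width: 0.0682
```

```bash
python3 - <<'E'
from h import *
st()
plan([.477,.072,.14],-90,2,0.2)
plan([.477,.072,.098],-90,3,0.2)
E
```

```text
t 6.8 pos [0.4777 0.0778 0.2445] w 0.0682 F [-1.  -0.3 -0.8] T [-0.03 -0.05  0.05]
q [ 0.08  0.2  -0.34  1.95  0.08  1.01 -1.89]
[[-1.    -0.009 -0.016]
 [ 0.016 -0.006 -1.   ]
 [ 0.009 -1.     0.006]]
[[[-0.1,52.3,2.6,-0.2,-0.5,0.3,0.2],[0.1,52.2,2.8,-0.2,-0.5,0.3,0.2]]]
[[[-0.2,48.8,1.7,-0.1,-0.3,0.2,0.2],[-0.1,48.9,1.7,-0.1,-0.3,0.2,0.2],[0.1,48.8,1.9,-0.1,-0.3,0.2,0.2]]]
```

Call:
{"fn": "drive_tool", "kwargs": {
  "deltas": [
    [[0,49,2,0,-0.5,0.2,0.2],[0,49,2,0,0,0.2,0.2],[0,49,2,0,0,0.2,0.2],[0,3,0,0,0,0,0.2]]
  ]
}}

```text
time_s: 7.3
ee_pos: [0.4755, 0.0693, 0.0885]
ee_rot: [-0.002, -2.212, 2.225]
wrist_force: [1.1, 0.5, 0.3]
grip_width: 0.0681
```

```bash
python3 - <<'E'
from h import *
st()
im=viewer.read_camera("scene"); cv2.imwrite('pics/scene4z.png',cv2.resize(im[90:280,180:440],None,fx=3,fy=3,interpolation=cv2.INTER_CUBIC))
E
```

```text
t 7.3 pos [0.4755 0.0693 0.0885] w 0.0681 F [1.1 0.5 0.3] T [ 0.03 -0.01 -0.06]
q [ 0.04  0.43 -0.29  2.08  0.21  0.66 -1.97]
[[-1.    -0.002 -0.004]
 [ 0.004 -0.006 -1.   ]
 [ 0.002 -1.     0.006]]
```

View pics/scene4z.png

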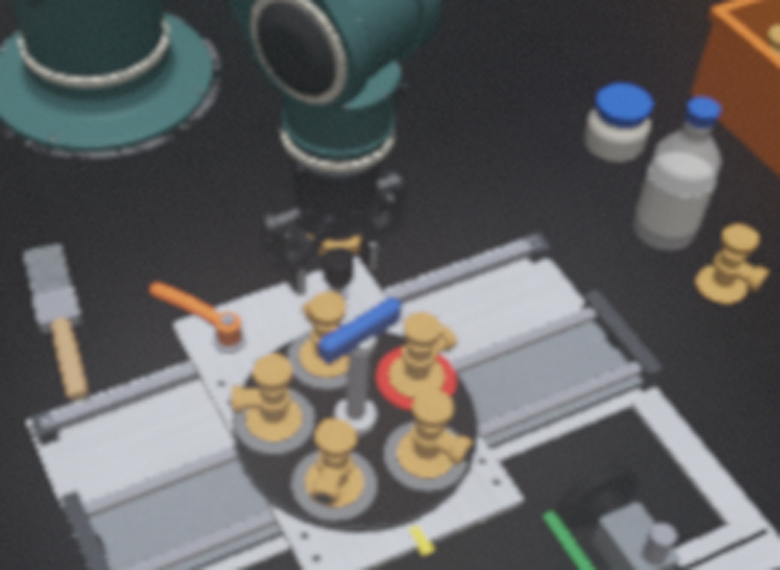

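Call:
{"fn": "drive_tool", "kwargs": {
  "deltas": [
    [[0,-7,0,0,0,0,0.5],[0,0,0,0,0,0,1],[0,0,0,0,0,0,1],[0,0,0,0,0,0,1]]
  ]
}}

```text
time_s: 7.85
ee_pos: [0.4781, 0.0701, 0.1013]
ee_rot: [0.01, 2.215, -2.225]
wrist_force: [11.6, 2.3, -42.1]
grip_width: 0.0301
```

```bash
cat >> h.py <<'E'
def hsvmask(im,kind):
    h=cv2.cvtColor(im,cv2.COLOR_BGR2HSV)
    lo,hi={"y":((26,150,140),(34,255,255)),"g":((50,110,90),(75,255,255)),"b":((105,140,80),(120,255,255)),"r":((0,190,150),(5,255,255)),"o":((8,180,150),(17,255,255))}[kind]
    return cv2.inRange(h,lo,hi)
E
python3 - <<'E'
from h import *
st()
for c in("top","scene"):
    im=viewer.read_camera(c); cv2.imwrite(f'pics/{c}5.png',im)
    for k in "yg":
        n,l,s_,ce=cv2.connectedComponentsWithStats(hsvmask(im,k)); 
        for i in range(1,n):
            if s_[i][4]>8: print(c,k,s_[i],ce[i].round(2))
E
```

```text
t 7.85 pos [0.4781 0.0701 0.1013] w 0.0301 F [ 11.6   2.3 -42.1] T [ 0.69 -2.41  0.02]
q [ 0.04  0.41 -0.3   2.08  0.2   0.68 -1.96]
[[-1.     0.006 -0.003]
 [ 0.003 -0.005 -1.   ]
 [-0.006 -1.     0.005]]
top y [275 147   4   8  23] [276.43 150.13]
top y [ 493  164   67  110 4925] [518.47 220.75]
top y [ 477  324   83   96 2720] [510.7  366.47]
top y [520 370   9  16  86] [524.51 377.08]
top g [238 126   4  18  67] [239.51 135.1 ]
scene y [375   0   9   7   9] [379.     3.11]
scene y [401   0  15  11  15] [408.   5.]
scene y [417  11  14  10  15] [423.6   15.47]
scene y [496  17   9   3   9] [500.  18.]
scene y [438  25  11   8  11] [443.    28.64]
scene y [386  34   6   7   9] [387.78  36.56]
scene y [390  34  27  21  28] [403.39  44.32]
scene y [393  41  20  16  20] [402.5  48.4]
scene y [500  46  11   4  11] [505.    47.64]
scene y [487  50  12   4  12] [492.5  51.5]
scene y [445  54  41  14  41] [465.    60.66]
scene y [428  63  13   7  14] [433.79  66.93]
scene y [425  66  11   8  11] [430.    69.64]
scene y [438  67  20   7  20] [447.5   70.15]
scene y [483  77  15   6  15] [490.   79.4]
scene y [536 130  13   9  13] [542.   134.54]
scene y [ 38 136   2  10  10] [ 38.4 140.5]
scene y [ 40 147   2  10  10] [ 40.5 151.5]
scene y [536 153  24  11  24] [547.5  157.67]
scene y [ 42 158   5  26  26] [ 43.92 170.5 ]
scene y [551 172   9   5   9] [555.   173.78]
scene y [ 25 198   9   3   9] [ 29. 199.]
scene y [ 30 242  15 113 123] [ 37.46 299.85]
scene y [ 18 271  11   8  14] [ 24.07 275.43]
scene y [  0 281  12   5  12] [  5.5 283. ]
scene g [362 261  23  32 146] [373.29 276.86]
```

Call:
{"fn": "drive_tool", "kwargs": {
  "deltas": [
    [[0,3,0,0,0,0,1]]
  ]
}}

```text
time_s: 8.07
ee_pos: [0.4783, 0.0702, 0.1006]
ee_rot: [0.01, 2.214, -2.226]
wrist_force: [-36.4, -2.1, 95.3]
grip_width: 0.03
```

```bash
python3 - <<'E'
from h import *
st()
# pointer offset: yellow axis centre vs green centre using rail frame, yaw from green tongue etc
im=cv2.imread('pics/top5.png')
for k in "yg":
    m=hsvmask(im,k); m[:,:200]=0; m[:,300:]=0
    ys,xs=np.nonzero(m)
    for yy in np.unique(ys): print(k,yy,xs[ys==yy].mean(),end='; ')
print()
cv2.imwrite('pics/top5p.png',cv2.resize(im[110:190,220:300],None,fx=7,fy=7,interpolation=cv2.INTER_NEAREST))
im=cv2.imread('pics/scene5.png')
cv2.imwrite('pics/scene5p.png',cv2.resize(im[240:300,290:390],None,fx=7,fy=7,interpolation=cv2.INTER_NEAREST))
E
```

```text
t 8.07 pos [0.4783 0.0702 0.1006] w 0.03 F [-36.4  -2.1  95.3] T [-0.53  7.62  0.03]
q [ 0.04  0.41 -0.3   2.08  0.2   0.68 -1.96]
[[-1.     0.006 -0.003]
 [ 0.003 -0.005 -1.   ]
 [-0.006 -1.     0.005]]
y 147 276.5; y 148 276.5; y 149 276.5; y 150 276.5; y 151 276.0; y 152 276.5; y 153 276.5; y 154 276.5; y 188 246.0; g 115 242.0; g 126 240.0; g 127 239.5; g 128 239.5; g 129 239.5; g 130 239.5; g 131 239.5; g 132 239.5; g 133 239.5; g 134 239.5; g 135 239.5; g 136 239.5; g 137 239.5; g 138 239.5; g 139 239.5; g 140 239.5; g 141 239.5; g 142 239.5; g 143 239.5;
```

View pics/top5p.png

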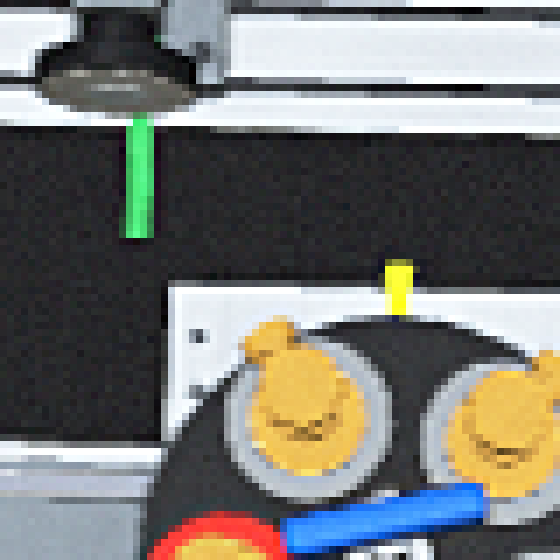

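View pics/scene5p.png

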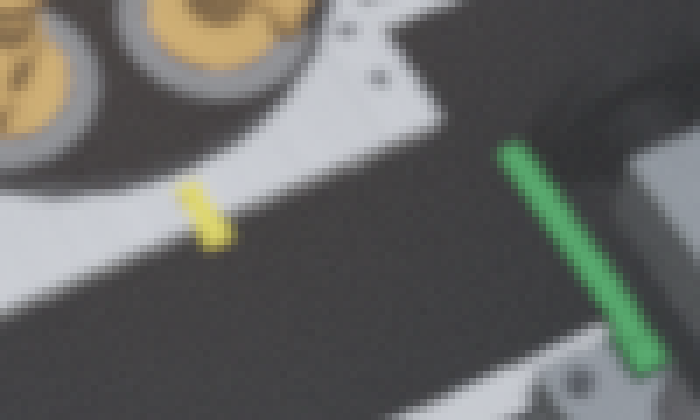

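Call:
{"fn": "drive_tool", "kwargs": {
  "deltas": [
    [[0,0,0,0,0,0,0.55],[0,0,0,0,0,0,0.55]]
  ]
}}

```text
time_s: 8.32
ee_pos: [0.4795, 0.0703, 0.1033]
ee_rot: [0.015, 2.212, -2.224]
wrist_force: [0.4, 0.4, 0.5]
grip_width: 0.0387
```

```bash
python3 - <<'E'
from h import *
st()
y=onz("top",276.5,148,.048); g=onz("top",239.5,140,.046); print(y,g)
# rail yaw from edges: fit plate & rail lines in top
im=cv2.imread('pics/top5.png')
g0=onz("top",239.6,128,.046); print("green dir",g0,g)
E
```

```text
t 8.32 pos [0.4795 0.0703 0.1033] w 0.0387 F [0.4 0.4 0.5] T [ 0.07  0.03 -0.  ]
q [ 0.04  0.4  -0.3   2.08  0.2   0.68 -1.96]
[[-1.     0.01  -0.003]
 [ 0.003 -0.005 -1.   ]
 [-0.01  -1.     0.005]]
[0.76645372 0.00568287 0.048     ] [0.79157236 0.12007419 0.046     ]
green dir [0.82941718 0.12035208 0.046     ] [0.79157236 0.12007419 0.046     ]
```

Call:
{"fn": "drive_tool", "kwargs": {
  "deltas": [
    [[0,4,-6,-0.3,0,-0.5,0.55],[0,2,-12,0,0,0,0.55],[0,0,-18,0,0,0,0.55],[0,0,-18,0,0,0,0.55],[0,0,-18,0,0,0,0.55],[0,0,-12,0,0,0,0.55],[0,0,-6,0,0,0,0.55],[0,0,-3,0,0,0,0.55],[0,0,-1,0,0,0,0.55]]
  ]
}}

```text
time_s: 9.45
ee_pos: [0.4817, 0.1654, 0.0975]
ee_rot: [-0.01, -2.217, 2.221]
wrist_force: [0.4, -3.6, 2.4]
grip_width: 0.0384
```

```bash
cat >> h.py <<'E'
def ptr(tag):
    from scipy import ndimage
    out={}
    for c in("top","scene"):
        im=viewer.read_camera(c); cv2.imwrite(f'pics/{c}{tag}.png',im)
    return
E
python3 - <<'E'
from h import *
st(); ptr("6")
for c,(x0,y0) in {"top":(200,110),"scene":(300,230)}.items():
    im=cv2.imread(f'pics/{c}6.png'); cv2.imwrite(f'pics/{c}6p.png',cv2.resize(im[y0:y0+80,x0:x0+100],None,fx=7,fy=7,interpolation=cv2.INTER_NEAREST))
E
```

```text
t 9.45 pos [0.4817 0.1654 0.0975] w 0.0384 F [ 0.4 -3.6  2.4] T [-0.81  0.04  0.01]
q [-0.13  0.45 -0.31  2.01  0.21  0.7  -2.16]
[[-1.     0.002 -0.007]
 [ 0.007 -0.002 -1.   ]
 [-0.002 -1.     0.002]]
```

View pics/top6p.png

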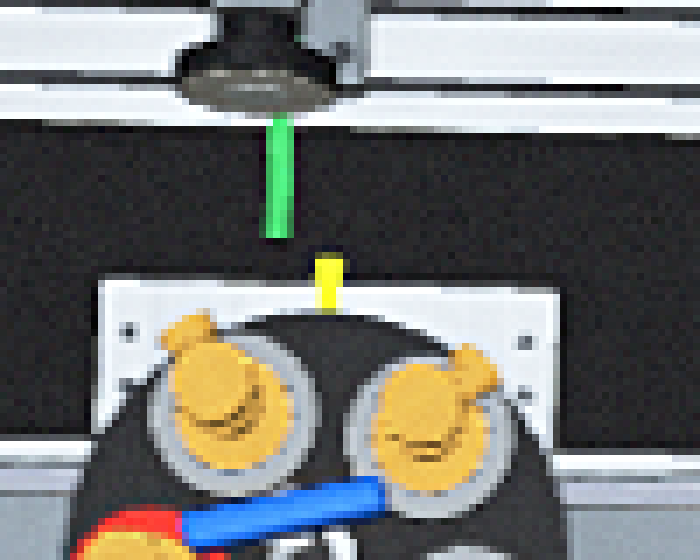

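View pics/scene6p.png

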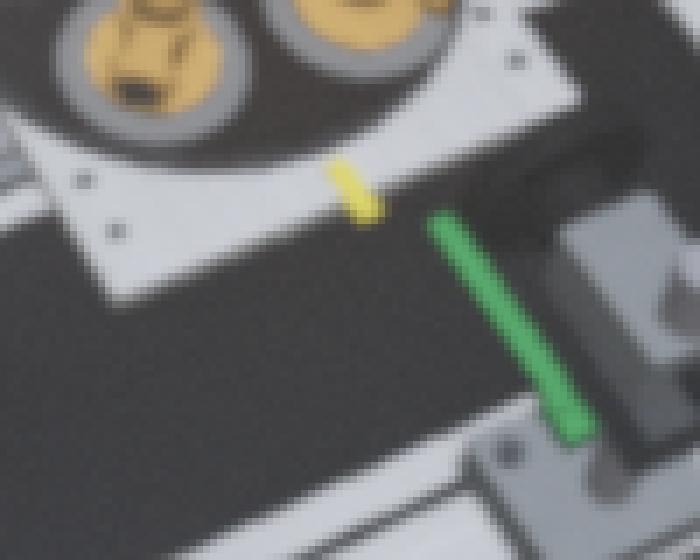

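```bash
cat >> h.py <<'E'
def edges(tag, ypx, gpx):
    """subpixel centroid lines in top image. windows (x0,x1,y0,y1)"""
    im=cv2.imread(f'pics/top{tag}.png').astype(float); B,G,Rr=im[...,0],im[...,1],im[...,2]
    Y=np.clip(np.minimum(Rr,G)-B-40,0,None); Gn=np.clip(G-np.maximum(Rr,B)-15,0,None)
    res=[]
    for W,(x0,x1,y0,y1),z in((Y,ypx,.048),(Gn,gpx,.046)):
        w=W[y0:y1,x0:x1]; c=(w*np.arange(x0,x1)).sum(1)/w.sum(1); 
        P=np.array([onz("top",u,v,z) for u,v in zip(c,range(y0,y1))])
        print(c.round(2), P[:,1].round(4), P[:,0].round(3)); res.append(P.mean(0))
    for yaw in(-.4,-.9):
        a=np.radians(yaw); print("need dy_rail mm",yaw,((res[1]-res[0])[:2]@[-np.sin(a),np.cos(a)]*1000).round(2))
E
python3 - <<'E'
from h import *
edges("6",(240,254,148,152),(233,245,134,143))
# rail yaw
im=cv2.imread('pics/top0.png',0)
for s in cv2.createLineSegmentDetector().detect(im)[0][:,0]:
    if np.hypot(s[2]-s[0],s[3]-s[1])>50 and 160<s[0]<380 and 90<s[1]<270:
        z=.03; p=onz("top",s[0],s[1],z);q=onz("top",s[2],s[3],z); d=(q-p); a=np.degrees(np.arctan2(-d[0],d[1])); print(s.round(1),(a+90)%180-90)
E
```

```text
[246.51 246.51 246.5  246.41] [0.0979 0.0978 0.0978 0.0981] [0.766 0.763 0.76  0.757]
[239.48 239.53 239.54 239.54 239.46 239.45 239.35 239.24 239.18] [0.1204 0.1202 0.1201 0.1201 0.1203 0.1203 0.1205 0.1208 0.121 ] [0.81  0.807 0.804 0.801 0.798 0.795 0.792 0.788 0.785]
need dy_rail mm -0.4 22.77
need dy_rail mm -0.9 23.09
[244.4 253.  309.4 254.7] -1.0273367861167344
[178.1 244.5 243.1 246.4] -1.2092087609423743
[241.9 127.5 348.1 129.9] -1.1100742841424562
[357.8 174.4 358.4 108.1] 88.94768036498681
[182.9 105.6 180.2 169.4] 89.20685686814045
[245.6 173.  190.7 171.7] -1.0614440238501004
[358.1 106.6 251.9 104.8] -0.8502751657732972
[356.9 114.  251.9 111.9] -1.0225435309075692
[249.4 120.2 356.9 122.5] -1.0235981204162954
[251.9 109.2 356.9 111.6] -1.122575760195673
[245.7 208.  185.6 206.4] -1.1680490306740694
[185.6 178.7 241.9 180.1] -1.124701365529802
[243.1 240.  185.6 238.4] -1.181512392775545
[241.9 201.6 184.4 200.3] -0.9614061704819079
[185.6 234.7 244.4 236.1] -0.9379746737408254
```

Call:
{"fn": "drive_tool", "kwargs": {
  "deltas": [
    [[0,0,-7,0,0,0,0.55],[0,0,-7,0,0,0,0.55],[0,0,-4,0,0,0,0.55],[0,0,-2,0,0,0,0.55],[0,0,0,0,0,0,0.55]]
  ]
}}

```text
time_s: 10.18
ee_pos: [0.4821, 0.1852, 0.0975]
ee_rot: [-0.012, -2.215, 2.221]
wrist_force: [1.0, -0.1, 0.3]
grip_width: 0.0384
```

```bash
python3 - <<'E'
from h import *
st(); ptr("7")
edges("7",(233,248,148,152),(233,245,134,143))
E
```

```text
t 10.18 pos [0.4821 0.1852 0.0975] w 0.0384 F [ 1.  -0.1  0.3] T [-0.04  0.    0.05]
q [-0.17  0.46 -0.31  2.    0.22  0.71 -2.2 ]
[[-1.     0.002 -0.009]
 [ 0.009 -0.003 -1.   ]
 [-0.002 -1.     0.003]]
[240.2  240.01 239.82 239.88] [0.1173 0.1178 0.1184 0.1182] [0.766 0.763 0.76  0.757]
[239.49 239.52 239.52 239.56 239.46 239.47 239.32 239.23 239.19] [0.1204 0.1203 0.1202 0.12   0.1203 0.1202 0.1206 0.1209 0.1209] [0.81  0.807 0.804 0.801 0.798 0.795 0.792 0.788 0.785]
need dy_rail mm -0.4 2.77
need dy_rail mm -0.9 3.09
```

Call:
{"fn": "drive_tool", "kwargs": {
  "deltas": [
    [[0,0,-2,0,0,0,0.55],[0,0,-1,0,0,0,0.55],[0,0,0,0,0,0,0.55]]
  ]
}}

```text
time_s: 10.65
ee_pos: [0.482, 0.1877, 0.0974]
ee_rot: [-0.012, -2.214, 2.221]
wrist_force: [0.4, -1.7, 0.3]
grip_width: 0.0389
```

```bash
python3 - <<'E'
from h import *
st(); ptr("8")
edges("8",(233,248,147,153),(233,245,131,143))
for c,(x0,y0) in {"top":(200,110),"scene":(310,220)}.items():
    im=cv2.imread(f'pics/{c}8.png'); cv2.imwrite(f'pics/{c}8p.png',cv2.resize(im[y0:y0+80,x0:x0+100],None,fx=7,fy=7,interpolation=cv2.INTER_NEAREST))
E
```

```text
t 10.65 pos [0.482  0.1877 0.0974] w 0.0389 F [ 0.4 -1.7  0.3] T [-0.37 -0.04  0.02]
q [-0.17  0.46 -0.31  1.99  0.22  0.71 -2.2 ]
[[-1.     0.002 -0.01 ]
 [ 0.01  -0.003 -1.   ]
 [-0.002 -1.     0.003]]
[239.51 239.42 239.29 239.33 239.12 239.12] [0.1195 0.1197 0.1201 0.1199 0.1205 0.1204] [0.769 0.766 0.763 0.76  0.757 0.753]
[239.55 239.52 239.5  239.5  239.51 239.56 239.51 239.48 239.44 239.33
 239.21 239.22] [0.1203 0.1204 0.1204 0.1204 0.1203 0.1201 0.1202 0.1202 0.1203 0.1206
 0.1209 0.1208] [0.82  0.817 0.814 0.81  0.807 0.804 0.801 0.798 0.795 0.792 0.788 0.785]
need dy_rail mm -0.4 0.69
need dy_rail mm -0.9 1.05
```

View pics/top8p.png

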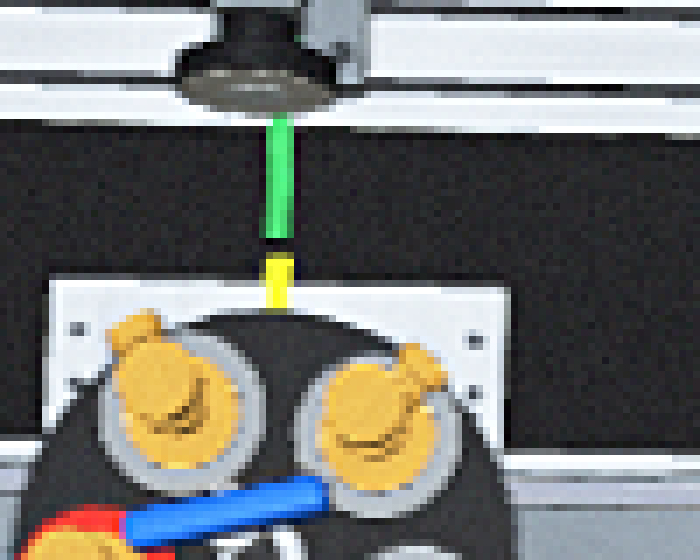

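View pics/scene8p.png

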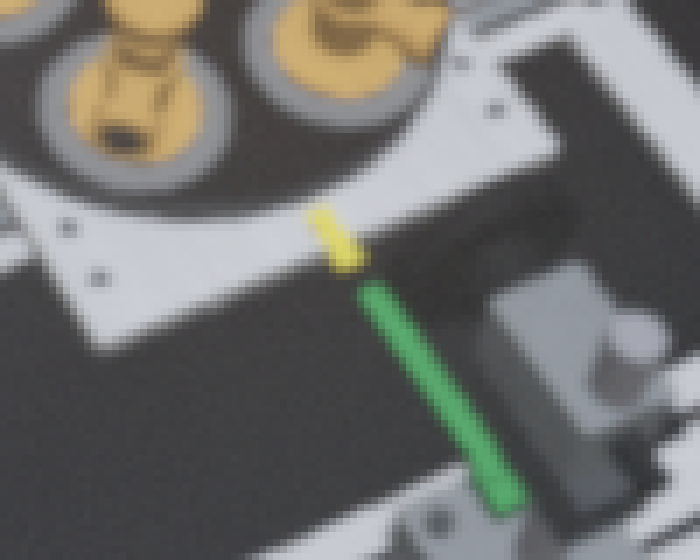

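```bash
cat >> h.py <<'E'
def both(tag,a=-1.05):
    a=np.radians(a); ey=np.array([-np.sin(a),np.cos(a)]); 
    for c,yw,gw in(("top",(232,248,146,154),(232,246,128,145)),("scene",None,None)):
        im=cv2.imread(f'pics/{c}{tag}.png').astype(float); B,G,Rr=im[...,0],im[...,1],im[...,2]
        Y=np.clip(np.minimum(Rr,G)-B-70,0,None); Gn=np.clip(G-np.maximum(Rr,B)-25,0,None)
        if c=="scene": yw=(345,365,246,262); gw=(355,390,256,297)
        r=[]
        for W,w,z in((Y,yw,.048),(Gn,gw,.046)):
            m=np.zeros_like(W); m[w[2]:w[3],w[0]:w[1]]=1; W=W*m; s=W.sum(); yy,xx=np.mgrid[:420,:560]
            u,v=(W*xx).sum()/s,(W*yy).sum()/s; p=onz(c,u,v,z); r.append(p); print(c,round(u,2),round(v,2),p.round(4))
        print("  need",((r[1]-r[0])[:2]@ey*1000).round(2))
E
python3 - <<'E'
from h import *
both("8")
m=np.array
im=cv2.imread('pics/scene8.png')
print([tuple(int(q) for q in im[v,u]) for u,v in((357,254),(371,274))])
E
```

```text
top 239.32 149.57 [0.7611 0.1199 0.048 ]
top 239.45 135.28 [0.8064 0.1205 0.046 ]
  need 1.34
scene 357.84 254.35 [0.7604 0.1175 0.048 ]
scene 373.07 276.57 [0.831  0.1164 0.046 ]
  need 0.21
[(115, 211, 218), (109, 166, 88)]
```

Call:
{"fn": "drive_tool", "kwargs": {
  "deltas": [
    [[0,0,-1,0,0,0,0.55],[0,0,0,0,0,0,0.55]]
  ]
}}

```text
time_s: 11.0
ee_pos: [0.4821, 0.1886, 0.0974]
ee_rot: [-0.013, -2.214, 2.221]
wrist_force: [1.7, -0.9, 0.1]
grip_width: 0.0385
```

```bash
python3 - <<'E'
from h import *
st(); ptr("9"); both("9")
E
```

```text
t 11.0 pos [0.4821 0.1886 0.0974] w 0.0385 F [ 1.7 -0.9  0.1] T [-0.09 -0.02 -0.  ]
q [-0.18  0.47 -0.31  1.99  0.22  0.71 -2.21]
[[-1.     0.002 -0.01 ]
 [ 0.01  -0.003 -1.   ]
 [-0.002 -1.     0.003]]
top 238.86 149.65 [0.7608 0.1213 0.048 ]
top 239.46 135.27 [0.8065 0.1204 0.046 ]
  need -0.08
scene 358.17 254.17 [0.7603 0.1186 0.048 ]
scene 373.06 276.56 [0.831  0.1165 0.046 ]
  need -0.84
```

Call:
{"fn": "drive_tool", "kwargs": {
  "deltas": [
    [[0,0,3,0,0,0,0.35],[0,-20,0,0,0,0,0.3],[0,-50,0,0,0,0,0.3],[0,-50,0,0,0,0,0.3]]
  ]
}}

```text
time_s: 11.6
ee_pos: [0.48, 0.1854, 0.2172]
ee_rot: [-0.004, -2.21, 2.219]
wrist_force: [0.2, 1.0, -0.4]
grip_width: 0.0595
```

```bash
python3 - <<'E'
from h import *
st(); plan([.438,.033,.2],-55.8,5,0.4)
im=viewer.read_camera("scene"); cv2.imwrite('pics/scene10z.png',cv2.resize(im[90:280,180:440],None,fx=3,fy=3,interpolation=cv2.INTER_CUBIC))
E
```

```text
t 11.6 pos [0.48   0.1854 0.2172] w 0.0595 F [ 0.2  1.  -0.4] T [ 0.02 -0.01  0.01]
q [-0.12  0.29 -0.36  1.91  0.12  0.97 -2.12]
[[-1.    -0.005 -0.009]
 [ 0.009 -0.004 -1.   ]
 [ 0.005 -1.     0.004]]
[[[8,4,31,-0.0,-6.9,0.1,0.4],[12,3,29,-0.0,-6.9,0.1,0.4],[15,4,28,-0.0,-6.9,0.1,0.4],[18,3,25,-0.0,-6.9,0.1,0.4],[22,4,23,-0.0,-6.9,0.1,0.4]]]
```

View pics/scene10z.png

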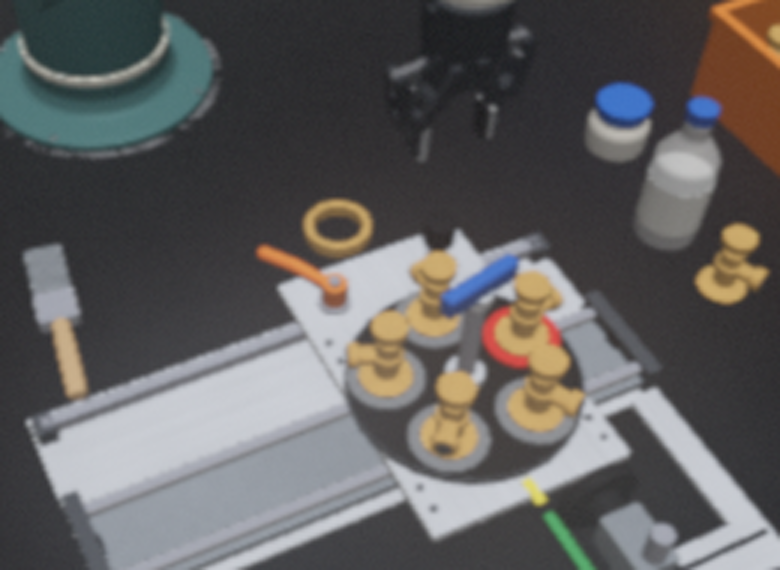

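```bash
python3 - <<'E'
from h import *
def s(n,X,Y,z): print("S",n,onz("scene",*zt(X,Y,180,90),z).round(4))
s("pivot",335,284,.078);s("end",262,252,.078)
E
```

```text
S pivot [0.4908 0.0631 0.078 ]
S end [0.4214 0.0187 0.078 ]
```

Call:
{"fn": "drive_tool", "kwargs": {
  "deltas": [
    [[8,4,31,0,-6.9,0,0.4],[12,3,29,0,-6.9,0,0.4],[15,4,28,0,-6.9,0,0.4],[18,3,25,0,-6.9,0,0.4],[22,4,23,0,-6.9,0,0.4],[0,0,0,0,0,0,0.4]]
  ]
}}

```text
time_s: 12.4
ee_pos: [0.4397, 0.0302, 0.2068]
ee_rot: [-0.586, 1.866, -1.87]
wrist_force: [0.4, 0.3, 0.7]
grip_width: 0.051
```

```bash
python3 - <<'E'
from h import *
st(); plan([.438,.033,.087],-55.8,3,0.4)
im=viewer.read_camera("scene"); cv2.imwrite('pics/scene11z.png',cv2.resize(im[110:210,220:340],None,fx=6,fy=6,interpolation=cv2.INTER_CUBIC))
E
```

```text
t 12.4 pos [0.4397 0.0302 0.2068] w 0.051 F [0.4 0.3 0.7] T [ 0.08 -0.04 -0.04]
q [ 0.2   0.16 -0.37  2.1   0.08  0.89 -1.17]
[[-0.817  0.007  0.576]
 [-0.576 -0.    -0.817]
 [-0.005 -1.     0.004]]
[[[0.1,39.9,-1.3,-0.1,0.3,-0.1,0.4],[0.1,40.0,-1.2,-0.1,0.3,-0.1,0.4],[-0.0,39.9,-1.1,-0.1,0.3,-0.1,0.4]]]
```

View pics/scene11z.png

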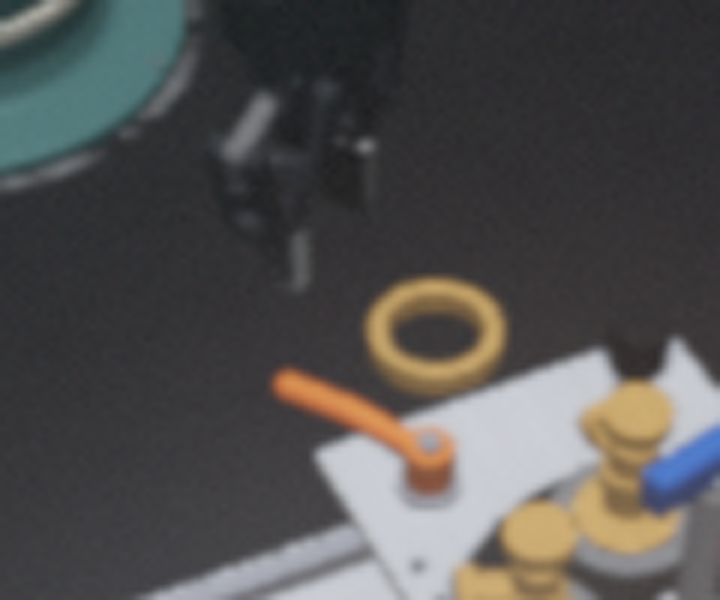

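Call:
{"fn": "drive_tool", "kwargs": {
  "deltas": [
    [[0,39,-1,0,0.3,0,0.4],[0,39,0,0,0.3,0,0.4],[0,34,0,0,0.3,0,0.4],[0,0,0,0,0,0,0.4]]
  ]
}}

```text
time_s: 12.95
ee_pos: [0.4426, 0.0361, 0.0935]
ee_rot: [-0.564, 1.877, -1.88]
wrist_force: [-0.7, 0.3, 1.1]
grip_width: 0.0515
```

```bash
python3 - <<'E'
from h import *
st()
im=viewer.read_camera("scene"); cv2.imwrite('pics/scene12z.png',cv2.resize(im[110:210,220:340],None,fx=6,fy=6,interpolation=cv2.INTER_CUBIC))
E
```

```text
t 12.95 pos [0.4426 0.0361 0.0935] w 0.0515 F [-0.7  0.3  1.1] T [-0.02 -0.02 -0.05]
q [ 0.14  0.36 -0.33  2.18  0.2   0.62 -1.31]
[[-0.828  0.011  0.56 ]
 [-0.56   0.002 -0.828]
 [-0.011 -1.     0.005]]
```

View pics/scene12z.png

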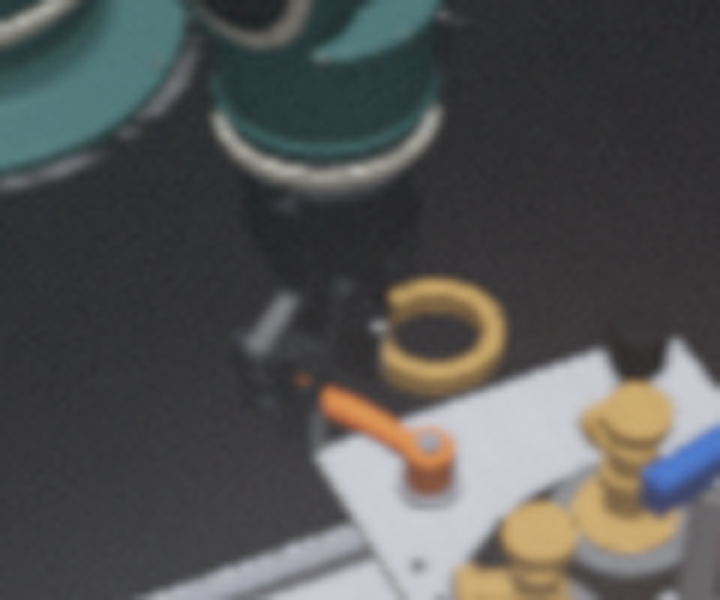

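Call:
{"fn": "drive_tool", "kwargs": {
  "deltas": [
    [[4,6,1,0,0,0,0.75],[0,1,0,0,0,0,0.75],[0,0,0,0,0,0,0.75]]
  ]
}}

```text
time_s: 13.38
ee_pos: [0.4423, 0.0335, 0.0903]
ee_rot: [-0.557, 1.873, -1.879]
wrist_force: [0.3, 0.4, -1.1]
grip_width: 0.0212
```

```bash
python3 - <<'E'
from h import *
st(); lev((.489,.065))
E
```

```text
t 13.38 pos [0.4423 0.0335 0.0903] w 0.0212 F [ 0.3  0.4 -1.1] T [-0.03  0.04  0.04]
q [ 0.14  0.37 -0.33  2.18  0.21  0.6  -1.31]
[[-0.828  0.018  0.56 ]
 [-0.56   0.002 -0.828]
 [-0.016 -1.     0.008]]
lever r 0.0563 theta 69.1 toolz -55.9
```

Call:
{"fn": "drive_tool", "kwargs": {
  "deltas": [
    [[0,2,6,0,-6,0,0.75],[-1,1,8,0,-8,0,0.75],[-1,0,8,0,-8,0,0.75],[-1,0,6,0,-6,0,0.75],[0,0,0,0,0,0,0.75]]
  ]
}}

```text
time_s: 14.0
ee_pos: [0.4631, 0.016, 0.0891]
ee_rot: [-0.931, 1.538, -1.551]
wrist_force: [-0.5, 0.7, -0.2]
grip_width: 0.0213
```

```bash
python3 - <<'E'
from h import *
st(); lev((.489,.065)); ptr("13"); both("13")
E
```

```text
t 14.0 pos [0.4631 0.016  0.0891] w 0.0213 F [-0.5  0.7 -0.2] T [ 0.01  0.02 -0.02]
q [ 0.27  0.41 -0.44  2.13  0.29  0.63 -0.84]
[[-0.456  0.017  0.89 ]
 [-0.89   0.002 -0.456]
 [-0.009 -1.     0.014]]
lever r 0.0555 theta 41.0 toolz -27.1
top 239.03 149.64 [0.7608 0.1208 0.048 ]
top 239.45 135.28 [0.8064 0.1204 0.046 ]
  need 0.46
scene 358.03 254.26 [0.7603 0.1181 0.048 ]
scene 373.06 276.57 [0.831  0.1164 0.046 ]
  need -0.42
```

Call:
{"fn": "drive_tool", "kwargs": {
  "deltas": [
    [[0,1,9,0,-8,0,0.75],[-1,0,9,0,-8,0,0.75],[0,0,9,0,-8,0,0.75],[-1,0,9,0,-8,0,0.75]]
  ]
}}

```text
time_s: 14.6
ee_pos: [0.4956, 0.0099, 0.0889]
ee_rot: [-1.242, 1.131, -1.148]
wrist_force: [-6.1, 0.3, -0.5]
grip_width: 0.0213
```

```bash
python3 - <<'E'
from h import *
st(); lev((.489,.065))
E
```

```text
t 14.6 pos [0.4956 0.0099 0.0889] w 0.0213 F [-6.1  0.3 -0.5] T [ 0.02  1.36 -0.04]
q [ 0.38  0.49 -0.56  2.05  0.4   0.69 -0.34]
[[ 0.092  0.013  0.996]
 [-0.996  0.     0.092]
 [ 0.001 -1.     0.013]]
lever r 0.0555 theta 6.3 toolz 5.3
```

Call:
{"fn": "drive_tool", "kwargs": {
  "deltas": [
    [[0,1,8,0,-6,0,0.75],[0,0,5,0,-2,0,0.75]]
  ]
}}

```text
time_s: 14.85
ee_pos: [0.5054, 0.0114, 0.0874]
ee_rot: [-1.308, 1.03, -1.04]
wrist_force: [-30.6, -3.8, 20.7]
grip_width: 0.0215
```

```bash
python3 - <<'E'
from h import *
st(); lev((.489,.065))
E
```

```text
t 14.85 pos [0.5054 0.0114 0.0874] w 0.0215 F [-30.6  -3.8  20.7] T [-0.97  6.65 -0.02]
q [ 0.4   0.51 -0.59  2.02  0.43  0.72 -0.22]
[[ 0.231  0.006  0.973]
 [-0.973 -0.002  0.231]
 [ 0.003 -1.     0.005]]
lever r 0.0561 theta -3.9 toolz 13.4
```

Call:
{"fn": "drive_tool", "kwargs": {
  "deltas": [
    [[0,0,0,0,0,0,0.75],[0,0,-3,0,0,0,0.5],[0,-30,0,0,0,0,0.4],[0,-60,0,0,0,0,0.2],[0,-60,0,0,0,0,0],[0,-40,0,0,0,0,0]]
  ]
}}

```text
time_s: 15.6
ee_pos: [0.499, 0.0121, 0.2813]
ee_rot: [-1.308, 1.039, -1.044]
wrist_force: [1.3, -0.8, -0.5]
grip_width: 0.0853
```

```bash
python3 - <<'E'
from h import *
st(); ptr("14"); both("14")
im=cv2.imread("pics/scene14.png"); cv2.imwrite('pics/scene14z.png',cv2.resize(im[90:280,180:440],None,fx=3,fy=3,interpolation=cv2.INTER_CUBIC))
im=cv2.imread("pics/top14.png"); cv2.imwrite('pics/top14z.png',cv2.resize(im[90:290,160:420],None,fx=3,fy=3,interpolation=cv2.INTER_CUBIC))
E
```

```text
t 15.6 pos [0.499  0.0121 0.2813] w 0.0853 F [ 1.3 -0.8 -0.5] T [-0.02  0.01  0.03]
q [ 0.55  0.23 -0.73  1.87  0.17  1.1  -0.02]
[[ 0.224  0.002  0.975]
 [-0.975 -0.002  0.224]
 [ 0.002 -1.     0.001]]
top 239.04 149.61 [0.7609 0.1208 0.048 ]
top 239.46 135.29 [0.8064 0.1204 0.046 ]
  need 0.45
scene 358.02 254.23 [0.7603 0.1182 0.048 ]
scene 373.06 276.57 [0.831  0.1164 0.046 ]
  need -0.43
```

View pics/scene14z.png

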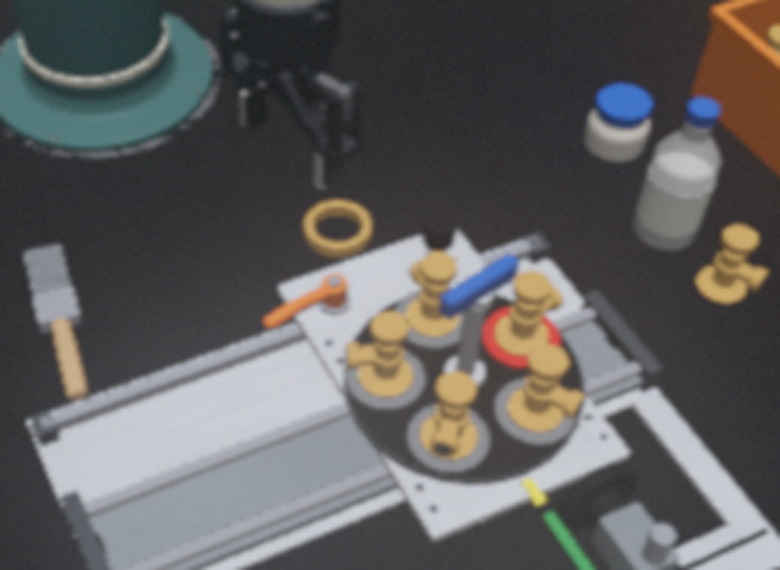

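View pics/top14z.png

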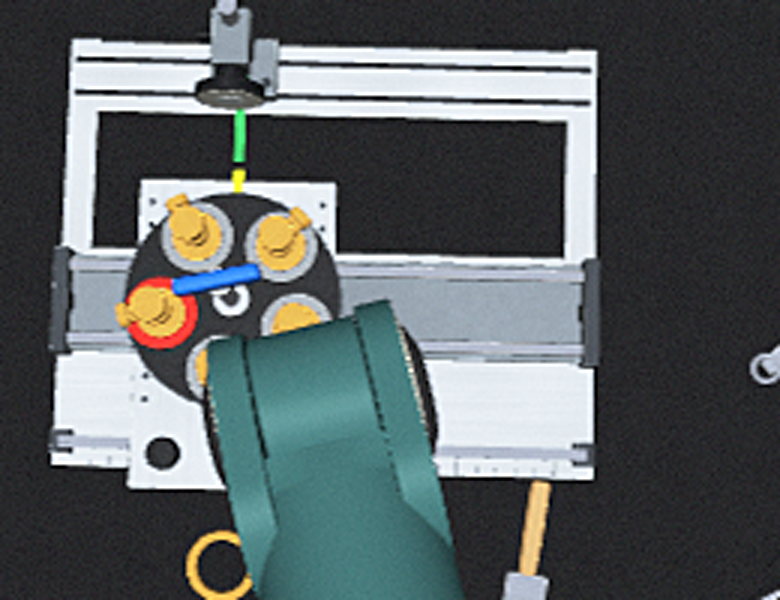

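```bash
python3 - <<'E'
from h import *
for c in("top","scene"):
    im=cv2.imread(f"pics/{c}14.png"); m=hsvmask(im,"b")
    n,l,s,ce=cv2.connectedComponentsWithStats(m)
    for i in range(1,n):
        if s[i][4]>60:
            ys,xs=np.nonzero(l==i)
            P=np.array([onz(c,u,v,.196)[:2] for u,v in zip(xs,ys)]); mu=P.mean(0); w,V=np.linalg.eigh(np.cov((P-mu).T)); d=V[:,1]
            t=(P-mu)@d; print(c,s[i],mu.round(4),np.degrees(np.arctan2(d[1],d[0])).round(1), t.min().round(4),t.max().round(4))
    if c=="top":
        ys,xs=np.nonzero(hsvmask(im,"r")[:, :]); k=(xs>190)&(xs<240)&(ys>170)&(ys<220); print("red",onz(c,xs[k].mean(),ys[k].mean(),.067).round(4))
for t in("carousel_axis","t_handle"):
    for q in viewer.spot_in("top",t)[:2]: print(t,round(q["score"],2),np.array(q["at"]).round(4))
for k in (.202,): 
    for c,b in(("top",(.6376,.123)),):
        print(onz("top",*zt(236,299),.065).round(4))
E
```

```text
top [218 178  29  10 163] [0.6353 0.1228] 101.1 -0.039 0.038
top [105 220  13  12 107] [0.5176 0.4424] 94.4 -0.0163 0.0159
top [103 264  21  21 336] [0.3901 0.4311] 94.9 -0.0265 0.027
red [0.6131 0.1882 0.067 ]
scene [379 117  19  15 206] [0.503  0.3611] 135.9 -0.0304 0.0295
scene [409 123  10   8  64] [0.5437 0.4203] 146.3 -0.0161 0.0146
scene [328 176  24  16 109] [0.6343 0.1226] 101.5 -0.0374 0.038
carousel_axis 0.57 [0.6372 0.1462 0.0667]
t_handle 0.55 [0.6409 0.1431 0.0683]
t_handle 0.48 [0.6322 0.1172 0.2015]
[0.6354 0.1191 0.065 ]
```

```bash
python3 - <<'E'
from h import *
plan([.635,.1225,.275],11.2,4,0.2)
E
```

```text
[[[-19,1,39,-0.0,0.4,0.0,0.2],[-20,1,39,-0.0,0.4,0.0,0.2],[-20,1,39,-0.0,0.4,0.0,0.2],[-20,1,39,-0.0,0.4,0.0,0.2]]]
```

Call:
{"fn": "drive_tool", "kwargs": {
  "deltas": [
    [[-19,1,39,0,0.4,0,0.2],[-20,1,39,0,0.4,0,0.2],[-20,1,39,0,0.4,0,0.2],[-20,1,39,0,0.4,0,0.2],[0,0,0,0,0,0,0.2]]
  ]
}}

```text
time_s: 16.42
ee_pos: [0.6368, 0.1242, 0.2673]
ee_rot: [-1.302, 1.07, -1.067]
wrist_force: [-1.2, -0.1, -0.2]
grip_width: 0.0683
```

```bash
python3 - <<'E'
from h import *
st(); plan([.635,.1225,.24],11.2,2,0.2)
im=viewer.read_camera("scene"); cv2.imwrite('pics/scene15z.png',cv2.resize(im[90:280,240:440],None,fx=3,fy=3,interpolation=cv2.INTER_CUBIC))
E
```

```text
t 16.43 pos [0.6368 0.1242 0.2673] w 0.0683 F [-1.2 -0.1 -0.2] T [-0.02 -0.01  0.02]
q [ 0.24  0.54 -0.69  1.51  0.36  1.22 -0.32]
[[ 0.19  -0.006  0.982]
 [-0.982 -0.005  0.19 ]
 [ 0.004 -1.    -0.007]]
[[[0.6,13.7,-0.9,0.2,-0.1,0.1,0.2],[0.7,13.6,-1.0,0.2,-0.1,0.1,0.2]]]
```

View pics/scene15z.png

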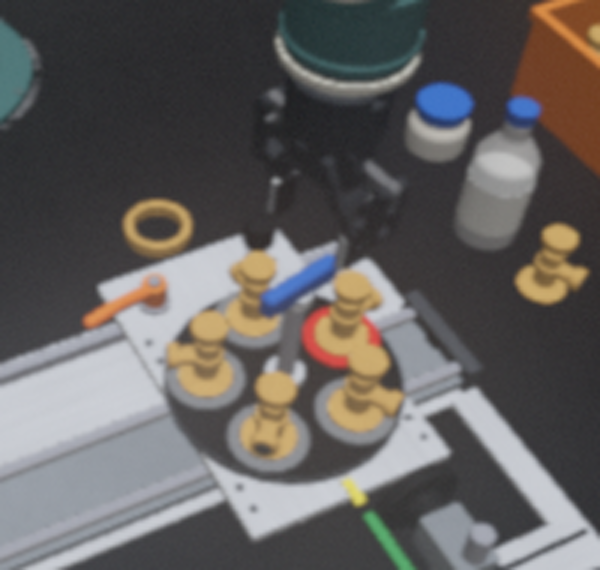

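Call:
{"fn": "drive_tool", "kwargs": {
  "deltas": [
    [[1,28,-1,0.2,0,0,0.3],[0,26,-1,0,0,0,0.4],[0,5,0,0,0,0,0.5],[0,0,0,0,0,0,0.6]]
  ]
}}

```text
time_s: 16.98
ee_pos: [0.6318, 0.1188, 0.2059]
ee_rot: [-1.301, 1.071, -1.071]
wrist_force: [0.3, 0.1, 1.2]
grip_width: 0.0341
```

```bash
python3 - <<'E'
from h import *
st()
im=viewer.read_camera("scene"); cv2.imwrite('pics/scene16z.png',cv2.resize(im[130:230,290:390],None,fx=6,fy=6,interpolation=cv2.INTER_CUBIC))
E
```

```text
t 16.98 pos [0.6318 0.1188 0.2059] w 0.0341 F [0.3 0.1 1.2] T [-0.    0.   -0.03]
q [ 0.23  0.59 -0.67  1.59  0.4   1.11 -0.35]
[[ 0.187 -0.005  0.982]
 [-0.982 -0.007  0.187]
 [ 0.006 -1.    -0.006]]
```

View pics/scene16z.png

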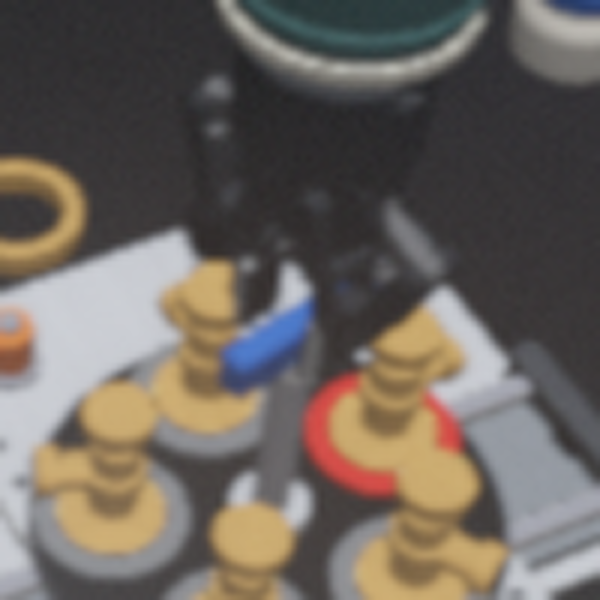

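Call:
{"fn": "drive_tool", "kwargs": {
  "deltas": [
    [[-3,3,4,0,0,0,0.7],[0,0,0,0,0,0,0.75],[0,0,0,0,0,0,0.75]]
  ]
}}

```text
time_s: 17.4
ee_pos: [0.6343, 0.122, 0.2044]
ee_rot: [-1.304, 1.072, -1.072]
wrist_force: [1.5, -0.8, -7.3]
grip_width: 0.0225
```

```bash
python3 - <<'E'
from h import *
st()
E
```

```text
t 17.4 pos [0.6343 0.122  0.2044] w 0.0225 F [ 1.5 -0.8 -7.3] T [-0.12 -0.34 -0.05]
q [ 0.22  0.59 -0.66  1.58  0.4   1.11 -0.35]
[[ 0.186 -0.007  0.982]
 [-0.982 -0.009  0.186]
 [ 0.008 -1.    -0.009]]
```

Call:
{"fn": "drive_tool", "kwargs": {
  "deltas": [
    [[0,0,0,0,0,0,1],[0,0,0,0,0,0,1],[0,0,0,0,0,0,1]]
  ]
}}

```text
time_s: 17.77
ee_pos: [0.6344, 0.1221, 0.2045]
ee_rot: [-1.304, 1.072, -1.072]
wrist_force: [-1.3, -1.3, -4.2]
grip_width: 0.0219
```

```bash
python3 - <<'E'
from h import *
st()
E
```

```text
t 17.77 pos [0.6344 0.1221 0.2045] w 0.0219 F [-1.3 -1.3 -4.2] T [-0.17  0.41 -0.08]
q [ 0.22  0.6  -0.66  1.58  0.4   1.11 -0.35]
[[ 0.186 -0.007  0.983]
 [-0.983 -0.009  0.186]
 [ 0.008 -1.    -0.009]]
```

```bash
python3 - <<'E'
from h import *
im=viewer.read_camera("scene"); cv2.imwrite('pics/scene17z.png',cv2.resize(im[140:220,310:390],None,fx=8,fy=8,interpolation=cv2.INTER_CUBIC)[:600])
im=viewer.read_camera("top"); cv2.imwrite('pics/top17z.png',cv2.resize(im[90:290,160:420],None,fx=3,fy=3,interpolation=cv2.INTER_CUBIC))
E
```

```text
(no output)
```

View pics/scene17z.png

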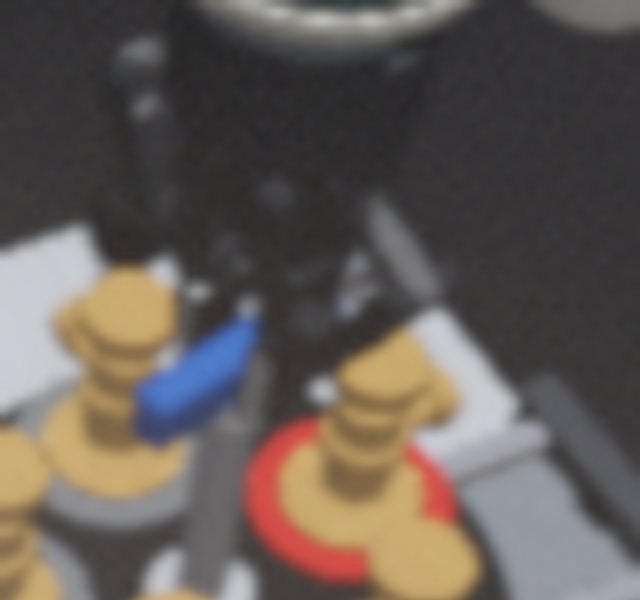

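View pics/top17z.png

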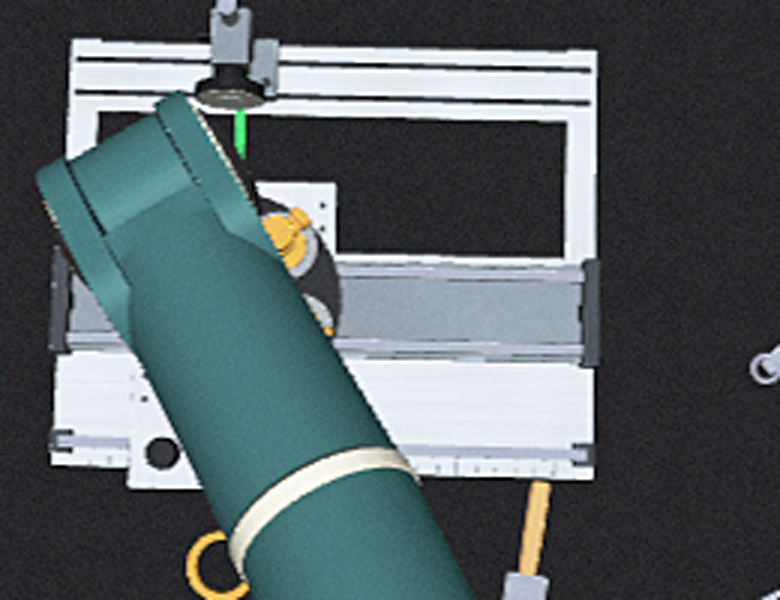

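Call:
{"fn": "drive_tool", "kwargs": {
  "deltas": [
    [[0,0,0,0,0,0,0.65],[0,-5,0,-0.5,0,0.4,0.65],[0,0,0,0,0,0,0.8],[0,0,0,0,0,0,1],[0,0,0,0,0,0,1]]
  ]
}}

```text
time_s: 18.5
ee_pos: [0.6343, 0.1225, 0.2113]
ee_rot: [-1.307, 1.082, -1.063]
wrist_force: [1.3, 1.1, -4.9]
grip_width: 0.0144
```

```bash
python3 - <<'E'
from h import *
st()
E
```

```text
t 18.5 pos [0.6343 0.1225 0.2113] w 0.0144 F [ 1.3  1.1 -4.9] T [ 0.06 -0.56  0.02]
q [ 0.23  0.59 -0.67  1.57  0.39  1.14 -0.34]
[[ 0.186 -0.018  0.982]
 [-0.983 -0.004  0.186]
 [ 0.    -1.    -0.018]]
```

Call:
{"fn": "drive_tool", "kwargs": {
  "deltas": [
    [[0,0,0,0,4,0,1],[0,0,0,0,6,0,1],[0,0,0,0,6,0,1]]
  ]
}}

```text
time_s: 18.88
ee_pos: [0.6344, 0.1225, 0.2113]
ee_rot: [-1.176, 1.293, -1.277]
wrist_force: [-1.6, -0.5, -2.6]
grip_width: 0.0146
```

```bash
python3 - <<'E'
from h import *
st();lev((0,0))
im=viewer.read_camera("scene"); cv2.imwrite('pics/scene18z.png',cv2.resize(im[130:270,270:410],None,fx=4,fy=4,interpolation=cv2.INTER_CUBIC)[:600])
E
```

```text
t 18.88 pos [0.6344 0.1225 0.2113] w 0.0146 F [-1.6 -0.5 -2.6] T [0.02 0.06 0.05]
q [ 0.19  0.58 -0.61  1.57  0.35  1.12 -0.6 ]
[[-0.099 -0.017  0.995]
 [-0.995 -0.003 -0.099]
 [ 0.005 -1.    -0.017]]
lever r 0.6462 theta -87.8 toolz -5.7
```

View pics/scene18z.png

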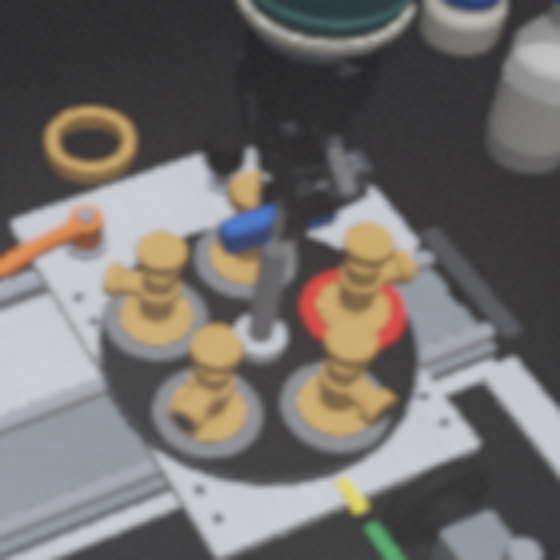

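Call:
{"fn": "drive_tool", "kwargs": {
  "deltas": [
    [[0,0,0,0,7.5,0,1],[0,0,0,0,7.5,0,1],[0,0,0,0,7.5,0,1],[0,0,0,0,7.5,0,1],[0,0,0,0,7.5,0,1],[0,0,0,0,7.5,0,1],[0,0,0,0,7.5,0,1],[0,0,0,0,7.5,0,1],[0,0,0,0,7.5,0,1],[0,0,0,0,7.5,0,1]]
  ]
}}

```text
time_s: 20.18
ee_pos: [0.6349, 0.1221, 0.2113]
ee_rot: [-0.162, 2.159, -2.162]
wrist_force: [-1.3, -2.5, -2.4]
grip_width: 0.0144
```

```bash
python3 - <<'E'
from h import *
st();lev((0,0))
im=viewer.read_camera("scene"); cv2.imwrite('pics/scene19z.png',cv2.resize(im[130:270,270:410],None,fx=4,fy=4,interpolation=cv2.INTER_CUBIC)[:600])
E
```

```text
t 20.18 pos [0.6349 0.1221 0.2113] w 0.0144 F [-1.3 -2.5 -2.4] T [0.29 0.01 0.11]
q [-0.01  0.53 -0.32  1.58  0.18  1.08 -1.81]
[[-0.991 -0.017  0.133]
 [-0.133 -0.003 -0.991]
 [ 0.017 -1.     0.   ]]
lever r 0.6466 theta -87.8 toolz -82.4
```

View pics/scene19z.png

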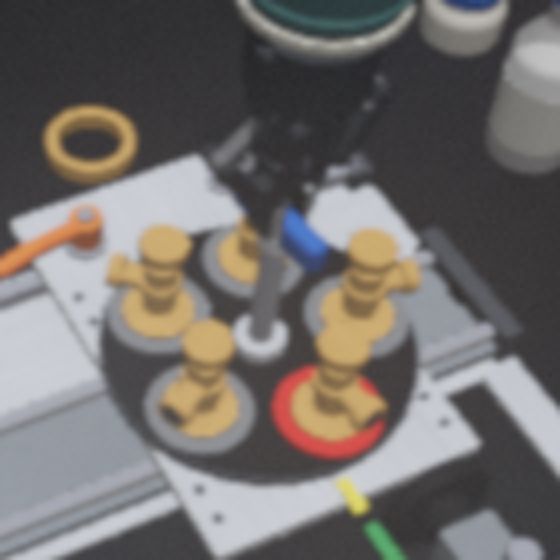

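```bash
python3 - <<'E'
from h import *
f=lambda X,Y,z: onz("scene",270+(X+.5)/4-.5,130+(Y+.5)/4-.5,z)
r=f(329,411,.066); print("red collar",r.round(4))
d=f(258,337,.066); print("column base",d.round(4))
for a in (r-d, r-np.array([.635,.1225,0])): print(np.degrees(np.arctan2(a[1],a[0])),np.hypot(a[0],a[1]))
o=f(208,408,.066);print("other",o.round(4)); a=o-np.array([.635,.1225,0]);print(np.degrees(np.arctan2(a[1],a[0])))
print("disc edge bottom?",proj("scene",[.635,.1225,.065]))
im=viewer.read_camera("scene"); cv2.imwrite("pics/scene20.png",im)
m=viewer.camera_model("scene")
# fit: predicted ellipse of disc & collar; overlay
big=cv2.resize(im[130:270,270:410],None,fx=4,fy=4,interpolation=cv2.INTER_CUBIC)
def draw(c,rad,z,col):
    pts=np.array([(proj("scene",[c[0]+rad*np.cos(t),c[1]+rad*np.sin(t),z])-[270,130]+.5)*4-.5 for t in np.linspace(0,2*np.pi,80)]); cv2.polylines(big,[pts.astype(np.int32)],True,col,1)
c=np.array([.635,.1225]); draw(c,.11,.065,(255,255,0))
for ang in (7.6,):
    t=np.radians(ang); draw(c+.072*np.array([np.cos(t),np.sin(t)]),.034,.066,(255,0,255))
cv2.imwrite("pics/scene20o.png",big)
E
```

```text
red collar [0.7043 0.1326 0.066 ]
column base [0.6303 0.1229 0.066 ]
7.4531614883875905 0.0746348748478522
8.277211621198504 0.07004039300292188
other [0.6663 0.0623 0.066 ]
-62.496951922527124
disc edge bottom? [334.85736292 215.36398381]
```

View pics/scene20o.png

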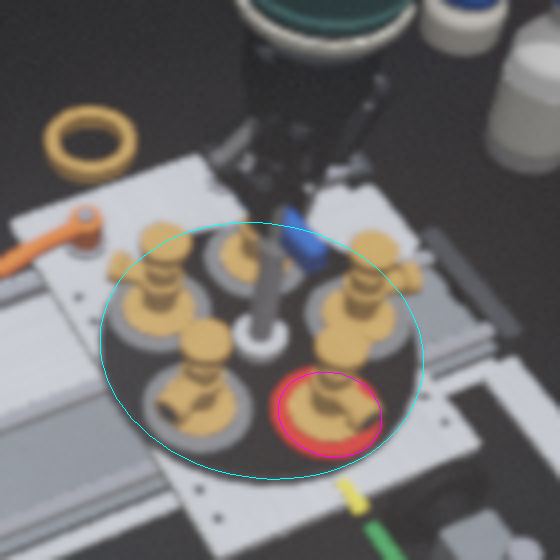

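Call:
{"fn": "drive_tool", "kwargs": {
  "deltas": [
    [[0,0,0,0,5,0,1],[0,0,0,0,3,0,1],[0,0,0,0,0,0,1]]
  ]
}}

```text
time_s: 20.65
ee_pos: [0.6349, 0.122, 0.2113]
ee_rot: [0.025, -2.212, 2.22]
wrist_force: [-1.9, -1.4, -0.5]
grip_width: 0.0146
```

```bash
python3 - <<'E'
from h import *
st();lev((0,0))
E
```

```text
t 20.65 pos [0.6349 0.122  0.2113] w 0.0146 F [-1.9 -1.4 -0.5] T [-0.12  0.06 -0.07]
q [-0.03  0.52 -0.29  1.58  0.16  1.08 -1.93]
[[-1.    -0.017  0.006]
 [-0.006 -0.003 -1.   ]
 [ 0.017 -1.     0.003]]
lever r 0.6465 theta -87.8 toolz -89.7
```

Call:
{"fn": "drive_tool", "kwargs": {
  "deltas": [
    [[0,0,0,0,1.4,0,1],[0,0,0,0,0,0,1],[0,0,0,0,0,0,1]]
  ]
}}

```text
time_s: 21.02
ee_pos: [0.6349, 0.122, 0.2113]
ee_rot: [0.003, -2.202, 2.21]
wrist_force: [-2.5, -1.7, -0.9]
grip_width: 0.0143
```

```bash
python3 - <<'E'
from h import *
st();lev((0,0)); ptr("21"); both("21")
im=cv2.imread("pics/scene21.png")
big=cv2.resize(im[130:270,270:410],None,fx=4,fy=4,interpolation=cv2.INTER_CUBIC)
def P(p): return tuple(int(v) for v in (proj("scene",p)-[270,130]+.5)*4-.5)
c=np.array([.635,.1225]); t=np.radians(-1.05)
for rad,z in((.034,.066),):
    pts=np.array([P([c[0]+.072*np.cos(t)+rad*np.cos(q),c[1]+.072*np.sin(t)+rad*np.sin(q),z]) for q in np.linspace(0,6.283,60)]); cv2.polylines(big,[pts.astype(np.int32)],True,(255,0,255),1)
cv2.line(big,P([*c,.066]),P([c[0]+.14*np.cos(t),c[1]+.14*np.sin(t),.066]),(255,0,255),1)
cv2.imwrite("pics/scene21o.png",big)
im=cv2.imread("pics/top21.png");cv2.imwrite('pics/top21z.png',cv2.resize(im[90:290,160:420],None,fx=3,fy=3,interpolation=cv2.INTER_CUBIC))
m=viewer.camera_model("scene")
# collar angle estimate via red mask fit
h=cv2.cvtColor(cv2.imread("pics/scene21.png"),cv2.COLOR_BGR2HSV)
mk=(((h[...,0]<6)|(h[...,0]>174))&(h[...,1]>150)&(h[...,2]>120)); mk[:150]=0; mk[270:]=0; mk[:,:300]=0; mk[:,420:]=0
ys,xs=np.nonzero(mk); W=np.array([onz("scene",u,v,.068)[:2] for u,v in zip(xs,ys)])
from scipy.optimize import least_squares
r=least_squares(lambda p:np.hypot(*(W-p[:2]).T)-p[2],[.7,.12,.03],loss='soft_l1',f_scale=.003).x; print(len(xs),r, np.degrees(np.arctan2(r[1]-.1222,r[0]-.635)))
E
```

```text
t 21.02 pos [0.6349 0.122  0.2113] w 0.0143 F [-2.5 -1.7 -0.9] T [-0.11  0.15 -0.05]
q [-0.03  0.52 -0.29  1.58  0.16  1.08 -1.94]
[[-1.    -0.017 -0.014]
 [ 0.014 -0.003 -1.   ]
 [ 0.017 -1.     0.004]]
lever r 0.6465 theta -87.8 toolz -90.8
top nan nan [nan nan nan]
top 239.76 132.16 [0.8163 0.1197 0.046 ]
  need nan
scene 358.01 254.24 [0.7603 0.1181 0.048 ]
scene 373.06 276.55 [0.831  0.1165 0.046 ]
  need -0.38
154 [0.70462833 0.12124031 0.03182812] -0.7896563965729576h.py:60: RuntimeWarning: invalid value encountered in scalar divide
  u,v=(W*xx).sum()/s,(W*yy).sum()/s; p=onz(c,u,v,z); r.append(p); print(c,round(u,2),round(v,2),p.round(4))
```

View pics/scene21o.png

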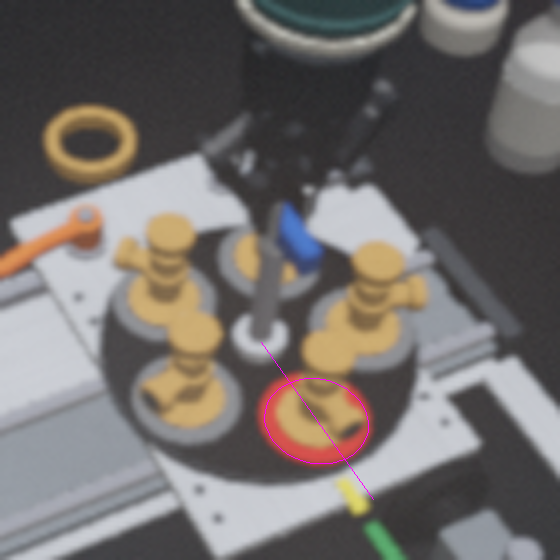

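View pics/top21z.png

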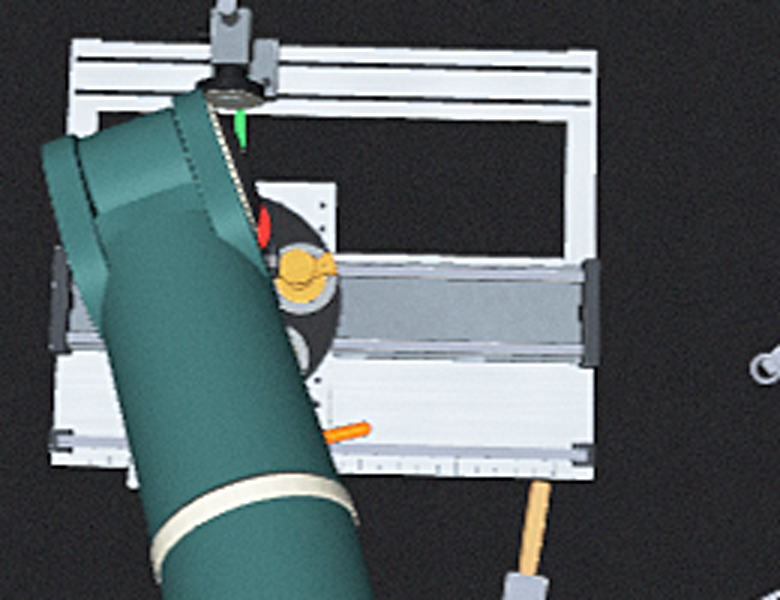

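```bash
python3 - <<'E'
from h import *
st(); print(job.sign_off())
E
```

```text
t 21.12 pos [0.6349 0.1219 0.2113] w 0.0146 F [-1.9 -1.7 -0.8] T [-0.07  0.13  0.03]
q [-0.03  0.52 -0.29  1.58  0.16  1.08 -1.94]
[[-1.    -0.017 -0.015]
 [ 0.015 -0.003 -1.   ]
 [ 0.017 -1.     0.004]]
the job is handed in; nothing more can be done
None
```

The job is handed in at about 21 s. I opened the lever and slid the carriage along by its knob to the green pointer. I then swung the lever back to its stop and turned the carousel about 102° clockwise. The gripper is still closed on the T-handle. No verdict came back.

Last checks:
- **Pointer alignment:** after locking, the top camera put the carriage 0.45 mm short and the scene camera put it 0.4 mm past. The two disagree, but both are under half a millimetre. In the final check the arm hid the yellow pointer from the top camera, so only the scene camera confirmed it then, at 0.4 mm past.
- **Lever lock:** the push reached about 30 N against the stop, and both cameras show the lever back in its starting position.
- **Carousel:** the tool reads −0.8° and a fit of the red collar in the scene picture also gives −0.8°. The target is −1.05°, the rail's own yaw.
- **Grip:** the opening reads 14.6 mm on the 16 mm bar, and wrist force was under 4 N at hand-in.

What did not go smoothly:
- **Opening push:** the first opening push moved the freed carriage about 15 mm. This was corrected by the later slide.
- **Knob grip:** a firm first grip on the carriage knob briefly reached about 102 N at the wrist (limit 120 N). I loosened it and pushed with the fingers only loosely around the knob.
- **T-handle grip:** the first closing was too low, probably on the column, so I opened, raised 5–7 mm and gripped again.
- **Valves and loose items:** I saw no contact with the valves and nothing else moved in the pictures, though I did not measure the loose items separately.

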